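# Unstack the tins and set the window sill back in order

### The job

The window sill has been wiped and its things left piled up: take the stack of three aluminium tins apart and stand each tin flat in the cork saucer of its own size (the largest tin in the largest saucer, and so on). The nail brush, which is in the way in the largest saucer, goes back in the middle of the white soap dish, bristles down and lengthwise. Set everything down rather than dropping it, tip no tin over, and leave the glass jar and the hair pick where they are.

Things in the scene. Friction and masses are not known exactly. Their poses are not given: they have to be found in the camera images.
- tin_large: the large one of three plain round aluminium tins with smooth closed lids: an upright cylinder 66 mm in diameter and 40 mm high, about 130 g, loose. It stands on the sill at the bottom of the stack. Origin: centre of its underside; z up along its axis.
- tin_medium: the medium one of three plain round aluminium tins with smooth closed lids: an upright cylinder 50 mm in diameter and 32 mm high, about 70 g, loose. At the start it stands on the large tin's lid. Origin: centre of its underside; z up along its axis.
- tin_small: the small one of three plain round aluminium tins with smooth closed lids: an upright cylinder 34 mm in diameter and 26 mm high, about 35 g, loose. At the start it stands on the medium tin's lid, on top of the stack. Origin: centre of its underside; z up along its axis.
- saucer_large: round cork saucer for the large tin, fixed to the sill: 82 mm inside, 92 mm over the rim, inner floor 4 mm above the sill, top of the rim 10 mm above the sill (the largest; the nail brush lies in it at the start). Origin: centre of its underside, on the sill.
- saucer_medium: round cork saucer for the medium tin, fixed to the sill: 66 mm inside, 76 mm over the rim, inner floor 4 mm above the sill, top of the rim 10 mm above the sill. Origin: centre of its underside, on the sill.
- saucer_small: round cork saucer for the small tin, fixed to the sill: 50 mm inside, 60 mm over the rim, inner floor 4 mm above the sill, top of the rim 10 mm above the sill. Origin: centre of its underside, on the sill.
- nail_brush: wooden nail brush, 84 mm long (x) by 38 mm wide (y) by 34 mm high, about 60 g, loose: an oblong wooden back with round ends, from 18 to 34 mm above the bristle tips, over a stiff 72 x 30 mm block of white bristles. It lies bristles down in the large saucer at the start. Origin: centre of the bristle tips' plane, the underside; z up, x lengthwise.
- soap_dish: white rectangular ceramic soap dish, fixed to the sill: 110 mm long (x) by 64 mm wide (y) outside, 102 x 56 mm inside, inner floor 4 mm above the sill, rim 12 mm above the sill. Origin: centre of its underside, on the sill; x lengthwise.
- jar: bystander: glass apothecary jar with a closed flip-top lid, 74 mm in diameter and 110 mm high, loose. Origin: centre of its underside.
- hair_pick: bystander: red plastic hair pick lying flat, loose, 8 mm thick and up to 62 mm wide; the handle reaches 85 mm from the origin along -x, the teeth 80 mm along +x. Origin: on its underside.
Things that resemble listed ones, but are neither listed nor needed, are in the scene too. Leave any orange, red or turquoise look-alike of the tin_small alone.

How it is judged (in metres and radians):
At the end, for the whole second after the job is handed in: Each tin stands at rest on the floor of the saucer of its own size, within 9 mm of its centre and upright (0.06 rad); the nail brush lies at rest bristles down on the floor of the soap dish, within 15 mm of its centre and within 0.3 rad of its length (horizontal distance between tin_large and saucer_large below 0.009 m and z of tin_large in the frame of saucer_large between 0.002 and 0.007 m and angle between each of tin_large, tin_medium, tin_small's own z axis and vertical below 0.06 rad and linear speed of each of tin_large, tin_medium, tin_small, nail_brush below 0.02 m/s and horizontal distance between tin_medium and saucer_medium below 0.009 m and z of tin_medium in the frame of saucer_medium between 0.002 and 0.007 m and horizontal distance between tin_small and saucer_small below 0.009 m and z of tin_small in the frame of saucer_small between 0.002 and 0.007 m and horizontal distance between nail_brush and soap_dish below 0.015 m and angle between the x axis of nail_brush and the x axis of soap_dish, either way round below 0.3 rad and angle between nail_brush's own z axis and vertical below 0.1 rad and z of nail_brush in the frame of soap_dish between 0.002 and 0.007 m); the robot touches nothing.
It fails at once if a tin is tipped over (more than 0.7 rad) (angle between any of tin_large, tin_medium, tin_small's own z axis and vertical above 0.7 rad).
It fails at once if a tin or the brush is dropped or thrown (faster than 0.8 m/s out of the fingers) ((linear speed of tin_large above 0.8 m/s and contact force between tin_large and the fingers below 0.05 N) or (linear speed of tin_medium above 0.8 m/s and contact force between tin_medium and the fingers below 0.05 N) or (linear speed of tin_small above 0.8 m/s and contact force between tin_small and the fingers below 0.05 N) or (linear speed of nail_brush above 0.8 m/s and contact force between nail_brush and the fingers below 0.05 N)).
It fails at once if the glass jar is moved more than 20 mm (distance of jar from where it was at the start of the episode above 0.02 m).
It fails at once if the hair pick is moved more than 20 mm (distance of hair_pick from where it was at the start of the episode above 0.02 m).
It also fails if it takes over 106 s, if anything falls off the work surface, if the arm or the gripper's body presses on something with over 40 N, if the wrist force passes 120 N, or if a joint passes its speed limit or range.

### The arm

A 6-joint arm with a two-finger parallel gripper is mounted at the origin on the work surface. World frame = base frame: x ahead of the robot, y to its left, z up, the work surface at z = 0. Lengths are in m, angles in degrees, forces in N, time in s.
With the tool pointing down it reaches from about 0.35 to 0.875 m from the base axis. Payload 4.2 kg.
Tool frame: the origin (TCP) lies on the front face of the gripper's body, between the roots of the fingers; the fingertips stand 70 mm ahead of it and the grasp point (between the pads) lies 51 mm ahead of it; x points along the fingers, y is the direction in which the jaws open and shut, and the axes are right-handed (so a half turn about x gives the same grasp; the last joint's range is limited). The gripper opens to 87 mm and grips with 3 to 60 N. Pads are 19 mm wide; open, the fingers measure 117 mm over their backs; the gripper's body (75 mm by 190 mm) begins 51 mm behind the grasp point.
Start: joints at [-56.574, 22.042, 0.453, 0, -68.411, -14.817], TCP at [0.199, -0.592, 0.292] pointing down, gripper open.
Joint ranges: [-179.83, 179.83], [-69.29, 118.12], [-61.27, 80.66], [-181.25, 117.63], [-171.15, -9.14], [-177.46, 177.46]. Speed limits (degrees/s): [159.86, 159.86, 180, 180, 180, 180].

### API

Orientations are given as a 3x3 rotation matrix whose columns are the frame's x, y, z axes.
In Python, from station import r, viewer, spotter gives the robot as it stands.
- The arm moves only by the tool move_arm, never from a script. Its argument "series" is a list that holds one entry, the list of rows, each a list of 7 numbers: the turn, a rotation vector about the world's x, y, z scaled (see below), then the shift along the world's x, y, z scaled (see below), then the opening, from 0 (shut) to 1 (fully open). A call has 1 to 20 rows; each row shifts and turns the pose as measured when the row begins; what a row does not reach is not made up. The controller multiplies each number of a shift by 60 mm and each number of a turn by 8 degrees. A row lasts 1/8 s, in which the tool goes at most 62.5 mm and 10.7 degrees, less where a joint would pass 70% of its speed; a pose out of reach is approached as far as the arm can. A call with a number of a shift or a turn outside -1 to 1 is refused whole. A call with a gripper value outside its range is refused whole. The fingers move at their own pace and stop on an object; the grip force is fixed at half the most. Time passes only in rows, so rows that do not move let the fingers close. It gives the time, the measured TCP pose, the force and the opening at its end, in the units of the state.
- r.sense(): the state, without advancing time (a new reading comes with each control period).
- viewer.capture(name): name is "scene" or "side" or "wrist"; returns (picture, depth): 480x640x3 uint8, red, green, blue; 480x640 float32, m along the optical axis (not along the pixel's ray), 0 where there is no reading.
- viewer.camera_params(name): a dict with "mtx" (3x3 intrinsics, pixels), "pose" (4x4, takes a point from camera to world coordinates). Camera axes: x right, y down, z forward; pixel columns grow to the right and rows downward; lengths in m; the calibration is good to about 2 mm. A picture is of the moment at which its call begins: read the wrist's pose just before it. camera_params takes no time and is no camera call; for the wrist camera it gives the pose at the moment of the call.
- r.finish_job(): hands the job in, once; it reports no verdict.
Trained networks look in the newest picture that a camera, given by its name, has taken for a name from the list of things; names that differ only in an ending like _2 or _b are one class to them, and where a whole thing is asked for, a point or a joint stands for the part that bears it (a point fixed in the world has none). Each returns a list of dicts, best first, with "conf" (0 to 1); they miss things now and then, are a little off and sometimes report something else, mostly with a low value. They report only what shows in the picture. A call takes as long as a camera call. They do not tell look-alikes from the thing itself.
- spotter.find_in(camera, name): "centre" ([column, row] in pixels, amid what is visible of it).
- spotter.trace(camera, name): "mask" (480x640 bool, what is visible of it) and "centre" ([column, row] in pixels, amid what is visible of it).
The state is a dict: "time_s": time; "joints": joint angles; "joint_velocities": joint speeds; "effort": joint torques, N m; "tcp_pos": TCP position; "ee_rot": TCP orientation; "wrist_force": force on the tool from outside, world axes, zero at the start; "moment": the same for the moment, N m; "gripper_width": opening from 0.0 (shut) to 1.0 (fully open).
Only numpy, scipy, OpenCV 4.12 (cv2) and the standard library are available. Lean on these libraries where they do the work, as an engineer would, in place of code of your own. Each camera call takes 0.05 s, during which the arm holds its last target.

## Working session

There is one attempt and no reset: what is moved stays moved. The work goes in short steps, Python scripts to look and compute and a tool call to move; the robot and the scene stay as the last step left them, time stands still between calls to the robot, and variables do not carry over. Pictures are saved under pics/ and viewed, and the job is handed in when it is done.

Besides the shell and the picture viewer there is one more tool, called after "Emit:" as a command line: name --argument value ..., lists and objects as JSON in quotes. move_arm: Moves the arm, as the interface text tells. Its arguments: {"type":"object","properties":{"series":{"type":"array","items":{"type":"array","items":{"type":"array","items":{"type":"number","minimum":-1,"maximum":1}}}}},"required":["series"]}

```bash
ls; mkdir -p pics
python3 - <<'E'
from station import r, viewer, spotter
import cv2,numpy as np
s=r.sense(); print(s)
for n in ["scene","side","wrist"]:
    p,d=viewer.capture(n); cv2.imwrite(f"pics/{n}0.png",p[:,:,::-1]); np.save(f"pics/{n}0.npy",d)
    c=viewer.camera_params(n); print(n,c["mtx"].tolist(),np.round(c["pose"],3).tolist())
E
```

```text
pics
{'time_s': 0.0, 'joints': array([-5.65750164e+01,  2.20925373e+01,  3.79190852e-01, -2.85845630e-02,
       -6.84095770e+01, -1.48170572e+01]), 'joint_velocities': array([-0.09997111,  0.11628924,  0.01749307,  0.01288235, -0.01033118,
        0.12414952]), 'effort': array([-3.64465559e-04, -3.90665495e+01,  1.87402725e+01,  4.22004819e+00,
        1.08844033e-02, -2.06193672e-04]), 'tcp_pos': array([ 0.19931879, -0.59189667,  0.29113774]), 'ee_rot': array([[-7.94601386e-04, -3.18915093e-01,  9.47782956e-01],
       [ 2.04607887e-03,  9.47780753e-01,  3.18916067e-01],
       [-9.99997591e-01,  2.19264983e-03, -1.00582466e-04]]), 'wrist_force': array([ 1.0095681 , -0.71777399,  0.83198428]), 'moment': array([-0.03994261,  0.03423306, -0.02652514]), 'gripper_width': 1.0020356879359134}
scene [[497.81747568696727, 0.0, 321.10586848175825], [0.0, 497.81747568696727, 239.49892380262196], [0.0, 0.0, 1.0]] [[-0.486, 0.537, -0.69, 1.2], [0.874, 0.31, -0.375, 0.363], [0.012, -0.785, -0.619, 0.685], [0.0, 0.0, 0.0, 1.0]]
side [[550.44022312502, 0.0, 317.05263922367567], [0.0, 550.44022312502, 241.5173353402496], [0.0, 0.0, 1.0]] [[-0.885, -0.312, 0.346, 0.073], [-0.466, 0.607, -0.644, 0.877], [-0.009, -0.731, -0.682, 0.983], [0.0, 0.0, 0.0, 1.0]]
wrist [[354.4125956576615, 0.0, 320.58019043525536], [0.0, 354.4125956576615, 245.57899701502285], [0.0, 0.0, 1.0]] [[-0.319, 0.905, 0.282, 0.121], [0.948, 0.304, 0.096, -0.62], [0.0, 0.298, -0.955, 0.384], [0.0, 0.0, 0.0, 1.0]]
```

View pics/scene0.png

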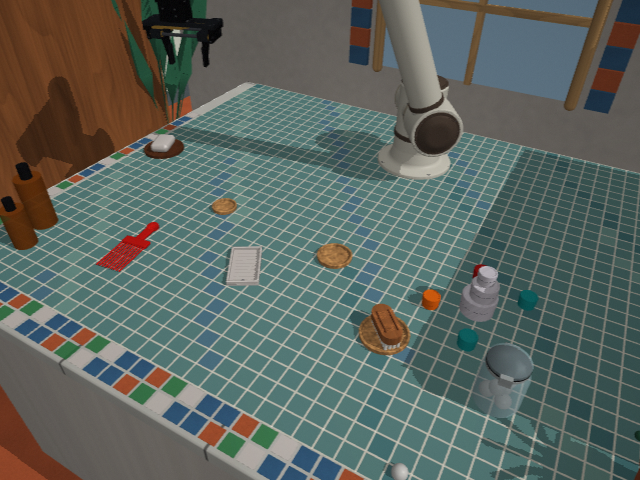

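View pics/side0.png

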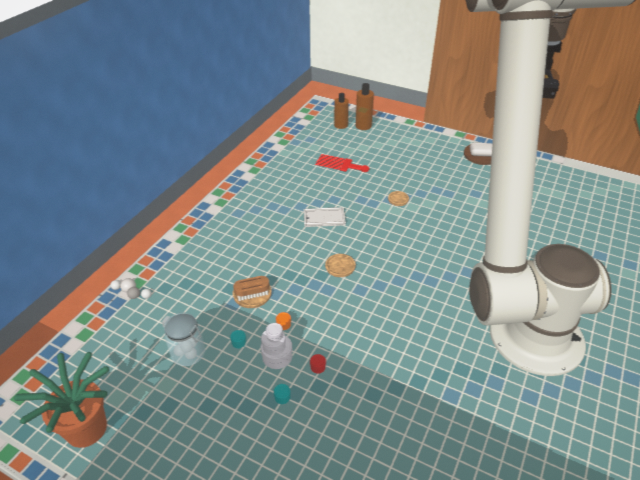

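View pics/wrist0.png

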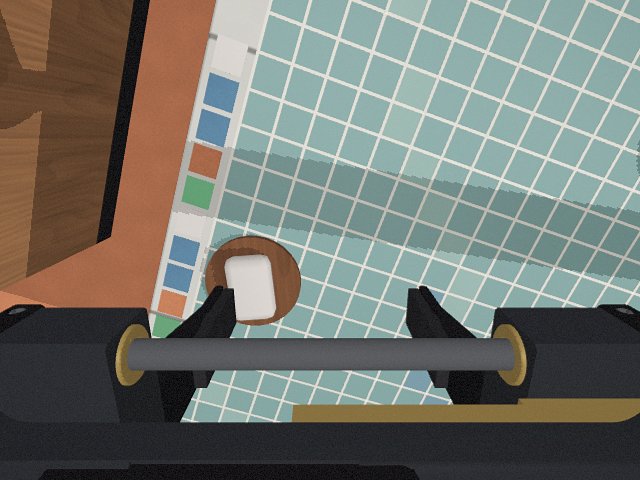

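The scene view shows the tin stack at about (480,293), the brush in the large saucer at (385,330), the medium saucer at (334,255), the small saucer at (224,205) and the soap dish at (244,265). The pick is at (130,247) and the jar at (503,380). Things that could be taken for tin_small: orange (431,299), red (483,272), turquoise (528,299) and (467,340). The silver tin on top of the stack, at (487,275), is the one that fits the description.

```bash
cat > h.py <<'E'
import numpy as np,cv2
from station import r, viewer, spotter
def ray(cam,u,v,cp=None):
    c=cp or viewer.camera_params(cam); K=c["mtx"];P=c["pose"]
    d=P[:3,:3]@np.array([(u-K[0,2])/K[0,0],(v-K[1,2])/K[1,1],1.]); return P[:3,3],d
def onz(cam,u,v,z,cp=None):
    o,d=ray(cam,u,v,cp); return o+d*(z-o[2])/d[2]
def cloud(cam,dep,cp=None):
    c=cp or viewer.camera_params(cam);K=c["mtx"];P=c["pose"]
    v,u=np.mgrid[:480,:640]; X=np.stack([(u-K[0,2])/K[0,0]*dep,(v-K[1,2])/K[1,1]*dep,dep],-1)
    return X@P[:3,:3].T+P[:3,3]
E
python3 - <<'E'
from h import *
Z={"tin_large":.04,"tin_medium":.072,"tin_small":.098,"saucer_large":.005,"saucer_medium":.006,"saucer_small":.006,"nail_brush":.03,"soap_dish":.008,"jar":.11,"hair_pick":.008}
for cam in ["scene","side"]:
    p,d=viewer.capture(cam); C=cloud(cam,d)
    for n in Z:
        for t in spotter.trace(cam,n)[:5]:
            m=t["mask"]&(d>0); q=C[m]
            if len(q)==0: print(cam,n,"none");continue
            top=q[q[:,2]>np.percentile(q[:,2],98)-.004]
            print(cam,n,round(t["conf"],2),np.round(t["centre"]),"n",m.sum(),"zmax",round(np.percentile(q[:,2],98),3),"topmean",np.round(top.mean(0),3),"mean",np.round(q.mean(0),3),"bb",np.round(q[:,:2].min(0),3),np.round(q[:,:2].max(0),3))
p,_=viewer.capture("scene"); cv2.imwrite("pics/crop1.png",cv2.resize(p[230:430,340:560,::-1],None,fx=3,fy=3,interpolation=2)[:600])
print(r.sense()["time_s"])
E
```

```text
scene tin_large 0.96 [473. 307.] n 726 zmax 0.041 topmean [0.493 0.301 0.039] mean [0.499 0.306 0.026] bb [0.421 0.268] [0.513 0.339]
scene tin_medium 0.96 [482. 294.] n 556 zmax 0.075 topmean [0.49  0.311 0.072] mean [0.495 0.312 0.062] bb [0.397 0.277] [0.509 0.335]
scene tin_small 0.79 [527. 302.] n 322 zmax 0.027 topmean [0.419 0.386 0.025] mean [0.424 0.386 0.02 ] bb [0.403 0.37 ] [0.438 0.403]
scene tin_small 0.72 [429. 300.] n 309 zmax 0.028 topmean [0.51  0.226 0.025] mean [0.513 0.227 0.02 ] bb [0.464 0.209] [0.528 0.242]
scene tin_small 0.6 [467. 338.] n 397 zmax 0.027 topmean [0.572 0.314 0.025] mean [0.576 0.315 0.019] bb [0.53  0.297] [0.59  0.331]
scene tin_small 0.55 [485. 275.] n 355 zmax 0.099 topmean [0.479 0.309 0.097] mean [0.485 0.309 0.091] bb [0.463 0.292] [0.496 0.325]
scene tin_small 0.24 [485. 291.] n 513 zmax 0.073 topmean [0.49  0.313 0.071] mean [0.495 0.312 0.063] bb [0.412 0.278] [0.509 0.335]
scene saucer_medium 0.84 [337. 255.] n 688 zmax 0.012 topmean [0.479 0.004 0.01 ] mean [0.477 0.003 0.006] bb [ 0.441 -0.035] [0.516 0.04 ]
scene saucer_small 0.7
[... 2008 characters left out ...]
0.514 0.043]
side saucer_small 0.61 [397. 197.] n 249 zmax 0.013 topmean [ 0.448 -0.313  0.011] mean [ 0.447 -0.312  0.007] bb [ 0.417 -0.341] [ 0.476 -0.278]
side nail_brush 0.6 [252. 291.] n 608 zmax 0.042 topmean [0.619 0.183 0.04 ] mean [0.616 0.186 0.032] bb [0.586 0.148] [0.653 0.218]
side nail_brush 0.29 [274. 345.] n 336 zmax 0.076 topmean [0.48  0.322 0.073] mean [0.475 0.323 0.065] bb [0.457 0.29 ] [0.505 0.337]
side soap_dish 0.67 [323. 215.] n 757 zmax 0.015 topmean [ 0.592 -0.139  0.013] mean [ 0.598 -0.142  0.006] bb [ 0.534 -0.198] [ 0.656 -0.083]
side jar 0.71 [184. 339.] n 1662 zmax 0.111 topmean [0.654 0.387 0.109] mean [0.642 0.399 0.074] bb [0.616 0.356] [0.745 0.424]
1.3
```

View pics/crop1.png

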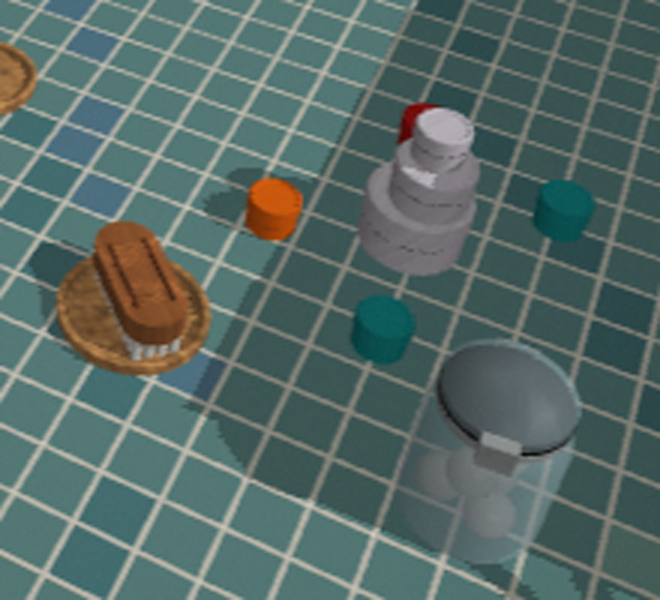

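The crop confirms it: plain silver tins are stacked, with the small one on top at (442,132). The orange, red and two turquoise tins stand around them on the tiles. Next I'll fit the poses accurately.

```bash
cat > fit.py <<'E'
from h import *
from scipy.optimize import least_squares
def circ(q,R=None):
    f=(lambda p:np.hypot(q[:,0]-p[0],q[:,1]-p[1])-(R if R else p[2]))
    x0=[*q[:,:2].mean(0)]+([] if R else [.03])
    return least_squares(f,x0,loss="soft_l1",f_scale=.002).x
def hullmask(m):
    c=max(cv2.findContours(m.astype(np.uint8),cv2.RETR_EXTERNAL,2)[0],key=cv2.contourArea)
    return c[:,0,:]
E
python3 - <<'E'
from fit import *
for cam in ["scene","side"]:
    p,d=viewer.capture(cam); C=cloud(cam,d)
    def near(x,y,rad,z0,z1):
        m=(d>0)&(np.hypot(C[...,0]-x,C[...,1]-y)<rad)&(C[...,2]>z0)&(C[...,2]<z1); return C[m]
    print(cam)
    q=near(.62,.183,.055,.033,.05); rc=cv2.minAreaRect((q[:,:2]*1000).astype(np.float32)); print(" brush",rc,len(q),q[:,2].mean())
    ev=np.linalg.svd(q[:,:2]-q[:,:2].mean(0),full_matrices=False)[2][0]; print("  dir",ev, np.degrees(np.arctan2(ev[1],ev[0])))
    for n,x,y,z,R in [("small",.479,.31,.098,.017),("med",.48,.312,.072,.025),("large",.48,.31,.04,.033)]:
        q=near(x,y,.045,z-.004,z+.006); rc=cv2.minEnclosingCircle((q[:,:2]*1000).astype(np.float32)); print(" tin",n,rc,q.mean(0).round(4),len(q))
        # wall points
        q=near(x,y,.045,z-.024,z-.006); print("   wall fit",circ(q,R).round(4),len(q))
    for n,x,y,R in [("saucer_medium",.477,.003,.0355),("saucer_small",.447,-.312,.0275),("saucer_large",.61,.19,.0435)]:
        q=near(x,y,R+.02,.0075,.014); print(" ",n,circ(q,R).round(4),circ(q).round(4),len(q))
    q=near(.597,-.141,.08,.003,.02); rc=cv2.minAreaRect((q[:,:2]*1000).astype(np.float32)); print(" dish",rc,len(q))
    for t in spotter.trace(cam,"soap_dish")[:1]:
        c=hullmask(t["mask"]); P=np.array([onz(cam,u,v,.012)[:2]*1000 for u,v in c]).astype(np.float32); print("  dish mask",cv2.minAreaRect(P))
E
```

```text
scene
 brush ((621.733154296875, 181.0137481689453), (85.05787658691406, 38.93320083618164), 43.220489501953125) 768 0.037676303783503236
  dir [0.74305115 0.66923463] 42.008020502792434
 tin small ((478.4797058105469, 307.2466125488281), 18.29692840576172) [0.4794 0.3087 0.097 ] 209
   wall fit [0.4763 0.3084] 139
 tin med ((481.9242248535156, 311.2892150878906), 24.974870681762695) [0.4898 0.3124 0.0716] 275
   wall fit [0.4795 0.3104] 197
 tin large ((480.28143310546875, 306.374267578125), 32.856651306152344) [0.4934 0.304  0.0398] 299
   wall fit [0.4767 0.3064] 237
  saucer_medium [0.4781 0.003 ] [0.4781 0.003  0.0353] 210
  saucer_small [ 0.4482 -0.3105] [ 0.4483 -0.3105  0.0267] 137
  saucer_large [0.6227 0.1794] [0.6232 0.1797 0.0427] 346
 dish ((591.5042724609375, -147.55433654785156), (142.28839111328125, 150.4957733154297), 60.04826736450195) 1234
  dish mask ((599.89599609375, -139.22232055664062), (124.65882110595703, 66.95977020263672), 32.267635345458984)
side
 brush ((621.4641723632812, 181.65589904785156), (82.63457489013672, 43.169761657714844), 41.92580795288086) 4
[... 170 characters left out ...]
4
   wall fit [0.4801 0.308 ] 94
 tin med ((481.63958740234375, 312.6727294921875), 25.635162353515625) [0.4782 0.3206 0.072 ] 208
   wall fit [0.4826 0.3101] 108
 tin large ((476.4274597167969, 308.77960205078125), 33.21455001831055) [0.4656 0.3159 0.0402] 255
   wall fit [0.4794 0.306 ] 133
  saucer_medium [0.4772 0.004 ] [0.4771 0.004  0.0343] 171
  saucer_small [ 0.4467 -0.3097] [ 0.4464 -0.3097  0.0263] 104
  saucer_large [0.6251 0.1783] [0.6245 0.1791 0.0427] 180
 dish ((598.405029296875, -139.74398803710938), (154.82249450683594, 153.10305786132812), 18.63948631286621) 832
  dish mask ((593.8816528320312, -140.187255859375), (109.33895111083984, 77.04804992675781), 29.633485794067383)
```

Emit:
move_arm --series '[[[0,0,0.2,0.47,0.86,0,1],[0,0,0.2,0.47,0.86,0,1],[0,0,0.2,0.47,0.86,0,1],[0,0,0.2,0.47,0.86,0,1],[0,0,0.2,0.47,0.86,0,1],[0,0,0.2,0.47,0.86,0,1],[0,0,0.2,0.47,0.86,0,1],[0,0,0.2,0.47,0.86,0,1],[0,0,0.2,0.47,0.86,0,1],[0,0,0.2,0.47,0.86,0,1],[0,0,0.2,0.47,0.86,0,1],[0,0,0.2,0.47,0.86,0,1],[0,0,0.2,0.47,0.86,0,1],[0,0,0.2,0.47,0.86,0,1]]]'

```text
time_s: 3.25
tcp_pos: [0.602, 0.1512, 0.2954]
ee_rot: [[0.011, -0.663, 0.749], [-0.001, 0.749, 0.663], [-1.0, -0.008, 0.008]]
wrist_force: [1.2, -0.5, 1.3]
gripper_width: 0.997
```

```bash
cat > st.py <<'E'
from h import *
def state():
    s=r.sense(); R=s["ee_rot"]; y=np.degrees(np.arctan2(R[1,1],R[0,1]))
    tilt=np.cross(R[:,0],[0,0,-1]); print("t",round(s["time_s"],2),"tcp",s["tcp_pos"].round(4),"yaw",y.round(1),"tilt fix deg",np.degrees(tilt).round(2),"grip",round(s["gripper_width"],3),"F",s["wrist_force"].round(1),"j",s["joints"].round(0)); return s,y,np.degrees(tilt)
def delta(x,y,z,yaw=None):
    s,cy,t=state(); d=(np.array([x,y,z])-s["tcp_pos"])
    print("need shift units",(d/.06).round(2),"turn units xy",(t[:2]/8).round(2),"z", None if yaw is None else round((((yaw-cy+90)%180)-90)/8,2))
E
python3 - <<'E'
from st import *
delta(.6217,.181,.15,132.5)
cp=viewer.camera_params("wrist");p,d=viewer.capture("wrist"); cv2.imwrite("pics/w1.png",p[:,:,::-1])
C=cloud("wrist",d,cp)
m=(d>0)&(np.hypot(C[...,0]-.62,C[...,1]-.181)<.06)&(C[...,2]>.03)&(C[...,2]<.045); q=C[m]
print(len(q),q[:,2].mean(),cv2.minAreaRect((q[:,:2]*1000).astype(np.float32)))
E
```

```text
t 3.25 tcp [0.602  0.1512 0.2954] yaw 131.5 tilt fix deg [0.04 0.65 0.  ] grip 0.997 F [ 1.2 -0.5  1.3] j [ 29.  21.  -0.   0. -68. -78.]
need shift units [ 0.33  0.5  -2.42] turn units xy [0.01 0.08] z 0.12
2554 0.037525549407149125 ((622.37060546875, 179.43621826171875), (84.47763061523438, 37.93240737915039), 44.037925720214844)
```

View pics/w1.png

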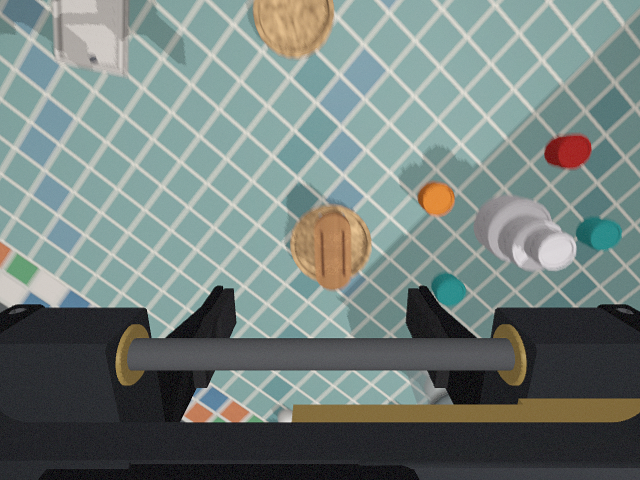

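The wrist view shows the brush at (333,248) along the tool's length, lying in the large saucer. The silver stack is at (530,235), with the look-alikes around it. I'll go down onto the brush.

Emit:
move_arm --series '[[[0,0.08,0.25,0.33,0.48,-0.5,1],[0,0,0,0,0,-0.8,1],[0,0,0,0,0,-0.8,1],[0,0,0,0,0,-0.5,1],[0,0,0,0,0,0,1]]]'

```text
time_s: 3.92
tcp_pos: [0.6266, 0.1897, 0.134]
ee_rot: [[0.006, -0.696, 0.718], [0.002, 0.718, 0.696], [-1.0, -0.003, 0.006]]
wrist_force: [-0.3, 1.5, 0.1]
gripper_width: 1.003
```

Run:
```python
from st import *
delta(.622,.180,.087,133.5)
```

```text
t 3.92 tcp [0.6266 0.1897 0.134 ] yaw 134.1 tilt fix deg [-0.12  0.36  0.  ] grip 1.003 F [-0.3  1.5  0.1] j [ 31.  33.  -6.   0. -51. -77.]
need shift units [-0.08 -0.16 -0.78] turn units xy [-0.01  0.04] z -0.08
```

Emit:
move_arm --series '[[[0,0.04,-0.08,-0.08,-0.16,-0.4,1],[0,0,0,0,0,-0.38,1],[0,0,0,0,0,0,1]]]'

```text
time_s: 4.3
tcp_pos: [0.6249, 0.1811, 0.0918]
ee_rot: [[0.009, -0.689, 0.725], [0.005, 0.725, 0.689], [-1.0, -0.003, 0.01]]
wrist_force: [-0.1, -0.5, 0.2]
gripper_width: 1.002
```

Run:
```python
from st import *
delta(.622,.180,.087,133.5)
```

```text
t 4.3 tcp [0.6249 0.1811 0.0918] yaw 133.5 tilt fix deg [-0.29  0.53  0.  ] grip 1.002 F [-0.1 -0.5  0.2] j [ 30.  35.  -9.   0. -45. -77.]
need shift units [-0.05 -0.02 -0.08] turn units xy [-0.04  0.07] z -0.0
```

Emit:
move_arm --series '[[[-0.04,0.07,0,-0.05,-0.02,-0.09,1],[0,0,0,0,0,0,0],[0,0,0,0,0,0,0],[0,0,0,0,0,0,0],[0,0,0,0,0,0,0],[0,0,0,0,0,0,0]]]'

```text
time_s: 5.05
tcp_pos: [0.6243, 0.1811, 0.0919]
ee_rot: [[0.007, -0.69, 0.724], [0.003, 0.724, 0.69], [-1.0, -0.003, 0.007]]
wrist_force: [0.1, 0.1, 0.2]
gripper_width: 0.515
```

Run:
```python
from st import *
delta(.622,.180,.16,133.5)
```

```text
t 5.05 tcp [0.6243 0.1811 0.0919] yaw 133.6 tilt fix deg [-0.17  0.42  0.  ] grip 0.515 F [0.1 0.1 0.2] j [ 30.  35.  -9.   0. -45. -77.]
need shift units [-0.04 -0.02  1.14] turn units xy [-0.02  0.05] z -0.01
```

Emit:
move_arm --series '[[[0,0,0,0,0,-0.05,0],[0,0,0,0,0,0,0],[0,0,0,0,0,0,0],[0,0,0,0,0,0,0]]]'

```text
time_s: 5.55
tcp_pos: [0.6246, 0.1814, 0.0901]
ee_rot: [[0.008, -0.69, 0.724], [0.003, 0.724, 0.69], [-1.0, -0.004, 0.008]]
wrist_force: [0.0, 0.5, 2.2]
gripper_width: 0.434
```

Emit:
move_arm --series '[[[0,0.05,0,0,0,0.5,0],[0,0,0,0,0,0.9,0],[0,0,0,0,0,0.9,0],[0,0,-0.3,-0.1,-0.7,0,0],[0,0,-0.3,-0.1,-0.8,0,0],[0,0,-0.3,-0.1,-0.8,0,0],[0,0,-0.3,0,-0.6,0,0],[0,0,0,0,-0.1,0,0]]]'

```text
time_s: 6.55
tcp_pos: [0.6036, -0.0032, 0.2276]
ee_rot: [[-0.004, -0.556, 0.831], [0.002, 0.831, 0.556], [-1.0, 0.004, -0.002]]
wrist_force: [-0.3, 0.7, -0.6]
gripper_width: 0.437
```

Run:
```python
from st import *
delta(.597,-.140,.2,121)
cp=viewer.camera_params("wrist");p,d=viewer.capture("wrist"); cv2.imwrite("pics/w2.png",p[:,:,::-1]); np.savez("pics/w2.npz",d=d,**cp)
print([ (round(t["conf"],2),t["centre"],t["mask"].sum()) for t in spotter.trace("wrist","soap_dish")])
```

```text
t 6.55 tcp [ 0.6036 -0.0032  0.2276] yaw 123.8 tilt fix deg [-0.13 -0.24 -0.  ] grip 0.437 F [-0.3  0.7 -0.6] j [ 15.  23.  -8.  -0. -59. -71.]
need shift units [-0.11 -2.28 -0.46] turn units xy [-0.02 -0.03] z -0.35
[(0.93, [186.6, 129.9], np.int64(11099))]
```

View pics/w2.png

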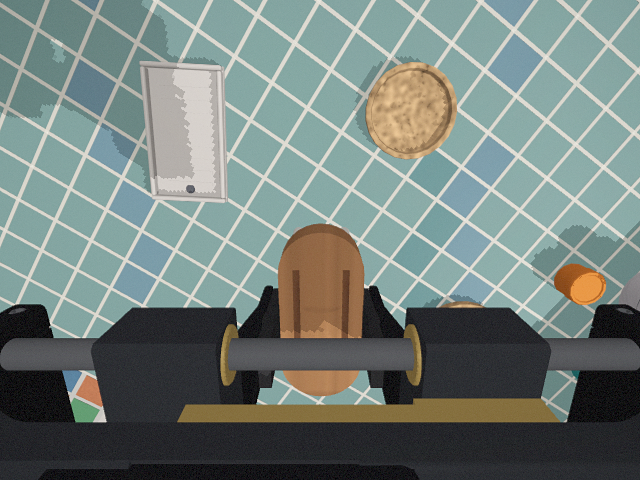

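The brush is held straight between the pads at (320,310). The dish shows clearly at (187,130) and the medium saucer at (411,110). Next I'll fit both.

Run:
```python
from fit import *
z=np.load("pics/w2.npz"); cp=dict(mtx=z["mtx"],pose=z["pose"])
for n,h in [("soap_dish",.012),("saucer_medium",.010)]:
    t=spotter.trace("wrist",n)[0]; c=hullmask(t["mask"]); P=np.array([onz("wrist",u,v,h,cp)[:2]*1000 for u,v in c]).astype(np.float32)
    print(n,cv2.minAreaRect(P),cv2.minEnclosingCircle(P))
K=[(141,64),(223,66),(227,202),(155,196)]
P=np.array([onz("wrist",u,v,.012,cp)[:2] for u,v in K]);print(P.round(4),P.mean(0)); 
e=P[2]-P[1]; print(np.degrees(np.arctan2(e[1],e[0])),np.linalg.norm(e)); e=P[3]-P[0]; print(np.degrees(np.arctan2(e[1],e[0])),np.linalg.norm(e))
```

```text
soap_dish ((596.5221557617188, -143.3173828125), (109.35272979736328, 66.36746215820312), 30.867294311523438) ((596.6331787109375, -143.7694091796875), 62.31657028198242)
saucer_medium ((477.9654846191406, 0.7579460144042969), (74.37266540527344, 74.20968627929688), 22.931989669799805) ((477.8839416503906, 0.9708870649337769), 37.72509765625)
[[ 0.5682 -0.1973]
 [ 0.5337 -0.1432]
 [ 0.6262 -0.0877]
 [ 0.6564 -0.1423]] [ 0.59612274 -0.14262116]
31.003067156847553 0.10789246990773893
31.942635255109636 0.10389521000457816
```

Emit:
move_arm --series '[[[0,0,-0.2,-0.02,-0.6,0,0],[0,0,-0.15,-0.03,-0.8,-0.2,0],[0,0,0,-0.03,-0.7,-0.5,0],[0,0,0,0,-0.2,-0.7,0],[0,0,0,0,0,-0.2,0],[0,0,0,0,0,0,0]]]'

```text
time_s: 7.5
tcp_pos: [0.6031, -0.1333, 0.1306]
ee_rot: [[0.002, -0.529, 0.848], [0.003, 0.848, 0.529], [-1.0, 0.001, 0.003]]
wrist_force: [0.0, 0.1, -0.1]
gripper_width: 0.437
```

Run:
```python
from st import *
delta(.599,-.1405,.091,121)
```

```text
t 7.5 tcp [ 0.6031 -0.1333  0.1306] yaw 122.0 tilt fix deg [-0.16  0.13  0.  ] grip 0.437 F [ 0.   0.1 -0.1] j [  2.  30. -12.  -0. -48. -60.]
need shift units [-0.07 -0.12 -0.66] turn units xy [-0.02  0.02] z -0.12
```

Emit:
move_arm --series '[[[0,0,-0.12,-0.08,-0.14,-0.2,0],[0,0,0,-0.04,-0.05,-0.2,0],[0,0,0,0,0,-0.2,0],[0,0,0,0,0,-0.1,0],[0,0,0,0,0,0,0]]]'

```text
time_s: 8.12
tcp_pos: [0.5979, -0.1432, 0.09]
ee_rot: [[0.009, -0.518, 0.855], [0.002, 0.855, 0.518], [-1.0, -0.003, 0.009]]
wrist_force: [-0.5, 0.6, 3.0]
gripper_width: 0.433
```

Run:
```python
from st import *
delta(.599,-.1405,.091,121)
```

```text
t 8.12 tcp [ 0.5979 -0.1432  0.09  ] yaw 121.2 tilt fix deg [-0.13  0.53  0.  ] grip 0.433 F [-0.5  0.6  3. ] j [  2.  33. -14.  -0. -42. -60.]
need shift units [0.02 0.04 0.02] turn units xy [-0.02  0.07] z -0.02
```

Emit:
move_arm --series '[[[0,0,0,0,0,0,0.8],[0,0,0,0,0,0,0.8],[0,0,0,0,0,0,0.8],[0,0,0,0,0,0,0.8],[0,0,0,0,0,0.2,0.8],[0,0,0,0,0,0.6,0.8],[0,0,0,0,0,0.9,0.8],[0,0,0.3,-0.1,0.5,0.6,0.8],[0,0,0.6,-0.25,0.9,0,0.8],[0,0,0.6,-0.25,0.9,0,0.8],[0,0,0.6,-0.25,0.9,0,0.8],[0,0,0.6,-0.25,0.9,0,0.8],[0,0,0.6,-0.25,0.9,0,0.8],[0,0,0.5,-0.25,0.7,0,0.8],[0,0,0.2,-0.1,0.4,0,0.8],[0,0,0,0,0,0,0.8]]]'

```text
time_s: 10.12
tcp_pos: [0.493, 0.2334, 0.245]
ee_rot: [[0.024, -0.901, 0.434], [0.017, 0.434, 0.901], [-1.0, -0.014, 0.026]]
wrist_force: [-0.3, -0.4, 0.5]
gripper_width: 0.803
```

Run:
```python
from fit import *
from st import delta
delta(.479,.3085,.151,155)
cp=viewer.camera_params("wrist");p,d=viewer.capture("wrist"); cv2.imwrite("pics/w3.png",p[:,:,::-1]); C=cloud("wrist",d,cp)
for n,z in [("small",.098),("med",.072),("large",.04)]:
    m=(d>0)&(np.hypot(C[...,0]-.479,C[...,1]-.31)<.05)&(abs(C[...,2]-z)<.005);q=C[m]
    print(n,len(q),cv2.minEnclosingCircle((q[:,:2]*1000).astype(np.float32)) if len(q) else 0)
p,d=viewer.capture("side"); cv2.imwrite("pics/s3.png",cv2.resize(p[130:380,150:450,::-1],None,fx=2,fy=2))
C=cloud("side",d); m=(d>0)&(np.hypot(C[...,0]-.597,C[...,1]+.142)<.06)&(C[...,2]>.03)&(C[...,2]<.045); q=C[m]
print(q[:,2].mean(),cv2.minAreaRect((q[:,:2]*1000).astype(np.float32)))
```

```text
t 10.12 tcp [0.493  0.2334 0.245 ] yaw 154.3 tilt fix deg [-0.98  1.38  0.  ] grip 0.803 F [-0.3 -0.4  0.5] j [ 42.  16. -16.   0. -56. -68.]
need shift units [-0.23  1.25 -1.57] turn units xy [-0.12  0.17] z 0.09
small 820 ((479.9338684082031, 303.82879638671875), 15.992986679077148)
med 877 ((482.1300048828125, 308.5622253417969), 24.96446990966797)
large 1455 ((478.70220947265625, 304.82281494140625), 32.87004089355469)
nan ((0.0, 0.0), (0.0, 0.0), 0.0)<stdin>:10: RuntimeWarning: Mean of empty slice.
  ret = ret.dtype.type(ret / rcount)
```

View pics/w3.png

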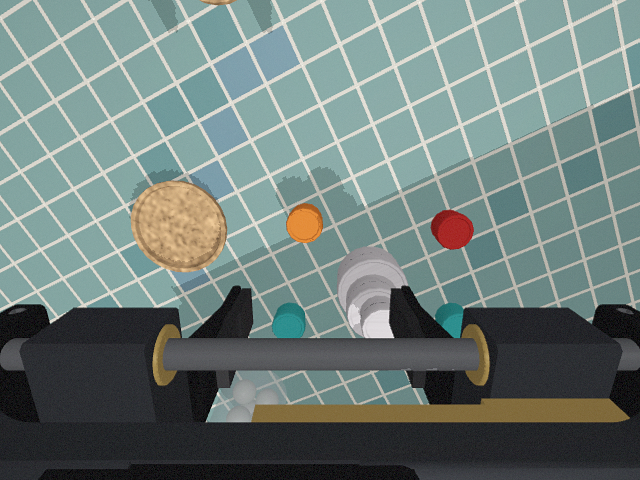

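View pics/s3.png

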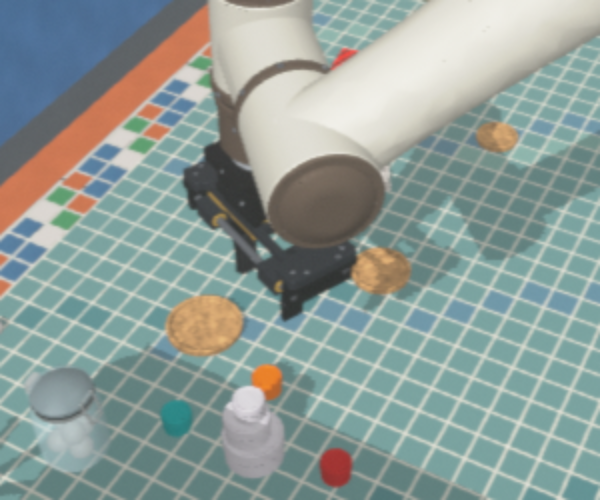

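The brush isn't in view of the side camera because the arm covers it, so I'll check it later. In the wrist view the small silver tin sits at (378,320), just ahead of the grip.

Emit:
move_arm --series '[[[-0.12,0.17,0.1,-0.12,0.6,0,0.8],[0,0,0,-0.11,0.6,0,0.8],[0,0,0,0,0.05,0,0.8],[0,0,0,0,0,0,0.8]]]'

```text
time_s: 10.72
tcp_pos: [0.4807, 0.3034, 0.2457]
ee_rot: [[-0.001, -0.902, 0.431], [-0.001, 0.431, 0.902], [-1.0, 0.001, -0.001]]
wrist_force: [0.6, 0.4, -0.5]
gripper_width: 0.799
```

Run:
```python
from st import *
delta(.479,.3075,.151,155)
```

```text
t 10.72 tcp [0.4807 0.3034 0.2457] yaw 154.5 tilt fix deg [ 0.06 -0.07  0.  ] grip 0.799 F [ 0.6  0.4 -0.5] j [ 49.  19. -12.  -0. -60. -74.]
need shift units [-0.03  0.07 -1.58] turn units xy [ 0.01 -0.01] z 0.07
```

Emit:
move_arm --series '[[[0,0,0.05,-0.03,0.08,-0.5,0.8],[0,0,0,0,0,-0.6,0.8],[0,0,0,0,0,-0.35,0.8],[0,0,0,0,0,-0.1,0.8],[0,0,0,0,0,0,0.8]]]'

```text
time_s: 11.35
tcp_pos: [0.4812, 0.302, 0.1526]
ee_rot: [[0.001, -0.902, 0.432], [0.0, 0.432, 0.902], [-1.0, -0.001, 0.001]]
wrist_force: [-0.2, 0.3, -0.4]
gripper_width: 0.794
```

Run:
```python
from st import *
delta(.479,.3075,.152,155)
```

```text
t 11.35 tcp [0.4812 0.302  0.1526] yaw 154.4 tilt fix deg [-0.02  0.06  0.  ] grip 0.794 F [-0.2  0.3 -0.4] j [ 48.  24. -18.   0. -47. -74.]
need shift units [-0.04  0.09 -0.01] turn units xy [-0.    0.01] z 0.08
```

Emit:
move_arm --series '[[[0,0,0.05,-0.04,0.1,0,0.8],[0,0,0,-0.01,0.05,0,0.8],[0,0,0,0,0,0,0.3],[0,0,0,0,0,0,0.3],[0,0,0,0,0,0,0.2],[0,0,0,0,0,0,0.1],[0,0,0,0,0,0,0],[0,0,0,0,0,0,0]]]'

```text
time_s: 12.35
tcp_pos: [0.479, 0.3124, 0.1558]
ee_rot: [[0.005, -0.905, 0.425], [0.005, 0.425, 0.905], [-1.0, -0.003, 0.006]]
wrist_force: [-0.2, 0.0, 0.3]
gripper_width: 0.382
```

Run:
```python
from st import *
delta(.479,.3075,.152,155)
```

```text
t 12.35 tcp [0.479  0.3124 0.1558] yaw 154.8 tilt fix deg [-0.26  0.3   0.  ] grip 0.382 F [-0.2  0.   0.3] j [ 49.  24. -18.   0. -48. -75.]
need shift units [-0.   -0.08 -0.06] turn units xy [-0.03  0.04] z 0.02
```

Emit:
move_arm --series '[[[0,0,0,0,0,0,0],[0,0,0,0,0,0,0],[0,0,0,0,0,0.2,0],[0,0,0,0,0,0.5,0],[0,0,0,0,0,0.8,0],[0,0,0,0,-0.3,0.4,0],[0,0,0,0,0,0,0]]]'

```text
time_s: 13.22
tcp_pos: [0.4787, 0.2936, 0.2755]
ee_rot: [[0.006, -0.905, 0.425], [0.004, 0.425, 0.905], [-1.0, -0.004, 0.007]]
wrist_force: [0.2, 0.6, 0.0]
gripper_width: 0.378
```

Run:
```python
from fit import *
from st import delta
delta(.447,-.310,.16,155)
cp=viewer.camera_params("wrist");p,d=viewer.capture("wrist"); cv2.imwrite("pics/w4.png",p[:,:,::-1]); C=cloud("wrist",d,cp)
s=r.sense(); T=s["tcp_pos"]; R=s["ee_rot"]; L=(C-T)@R
m=(d>0)&(L[...,0]>.03)&(L[...,0]<.1)&(abs(L[...,1])<.018)&(abs(L[...,2])<.04)
q=L[m]; print(len(q)); 
for a in np.arange(.03,.1,.005):
    k=q[(q[:,0]>=a)&(q[:,0]<a+.005)]; 
    if len(k)>10: print(a.round(3),len(k),k[:,1:].min(0).round(4),k[:,1:].max(0).round(4))
p,d=viewer.capture("scene"); cv2.imwrite("pics/sc4.png",p[:,:,::-1])
```

```text
t 13.22 tcp [0.4787 0.2936 0.2755] yaw 154.9 tilt fix deg [-0.25  0.36  0.  ] grip 0.378 F [0.2 0.6 0. ] j [ 48.  16. -10.   0. -63. -73.]
need shift units [ -0.53 -10.06  -1.93] turn units xy [-0.03  0.05] z 0.02
4915
0.03 67 [-0.018  -0.0124] [ 0.0179 -0.0074]
0.035 35 [ 0.0161 -0.0122] [ 0.018  -0.0023]
0.04 135 [-0.018  -0.0122] [0.018  0.0012]
0.045 128 [-0.018  -0.0123] [0.018  0.0023]
0.05 114 [-0.018  -0.0123] [0.018  0.0051]
0.055 3570 [-0.0178 -0.0222] [0.018  0.0095]
0.06 322 [-0.018  -0.0222] [0.0178 0.0077]
0.065 163 [-0.018  -0.0221] [0.0179 0.0071]
0.07 168 [-0.0151 -0.0212] [ 0.0135 -0.0116]
0.075 176 [-0.0161 -0.0212] [ 0.0134 -0.009 ]
0.08 37 [-0.0151 -0.0209] [ 0.0135 -0.0113]
```

View pics/w4.png

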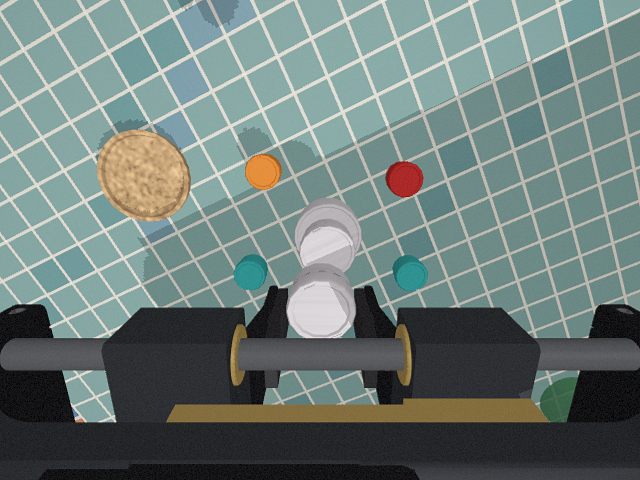

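View pics/sc4.png

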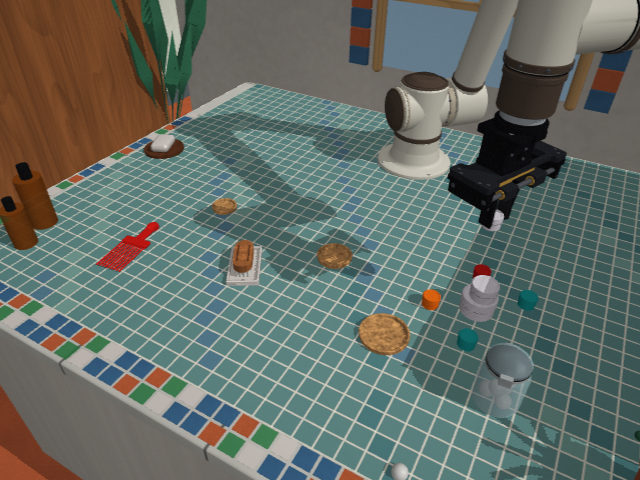

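Run:
```python
from fit import *
for cam in ["scene","wrist"]:
    cp=viewer.camera_params(cam); p,d=viewer.capture(cam); C=cloud(cam,d,cp)
    if cam=="scene":
        m=(d>0)&(np.hypot(C[...,0]-.597,C[...,1]+.142)<.07)&(C[...,2]>.033)&(C[...,2]<.045); q=C[m]
        print("brush",q[:,2].mean(),cv2.minAreaRect((q[:,:2]*1000).astype(np.float32)))
    for n in ["saucer_large","saucer_medium","saucer_small"]:
        for t in spotter.trace(cam,n)[:3]:
            c=hullmask(t["mask"]); P=np.array([onz(cam,u,v,.010,cp)[:2]*1000 for u,v in c]).astype(np.float32)
            print(cam,n,round(t["conf"],2),cv2.minEnclosingCircle(P),cv2.fitEllipse(P) if len(P)>5 else 0)
```

```text
brush 0.03825996485892907 ((596.474609375, -144.42193603515625), (84.8636245727539, 38.035972595214844), 30.948144912719727)
scene saucer_large 0.65 ((625.4901733398438, 182.50961303710938), 48.78915023803711) ((625.9380493164062, 181.01544189453125), (90.07356262207031, 95.93445587158203), 110.46088409423828)
scene saucer_medium 0.66 ((482.1186828613281, 2.3745999336242676), 41.78150177001953) ((481.0476989746094, 4.197610855102539), (70.09732818603516, 81.58882141113281), 113.96781158447266)
scene saucer_medium 0.49 ((185.12786865234375, 265.4930419921875), 45.97416687011719) ((189.1889190673828, 265.892822265625), (40.3720703125, 87.97596740722656), 87.77244567871094)
scene saucer_small 0.58 ((449.44879150390625, -306.36865234375), 34.902889251708984) ((450.7724304199219, -307.6375427246094), (56.13737869262695, 68.34114074707031), 124.97621154785156)
wrist saucer_large 0.9 ((622.0409545898438, 179.2242431640625), 46.72694396972656) ((622.1704711914062, 178.6572723388672), (89.71776580810547, 92.47438049316406), 81.2858657836914)
```

Emit:
move_arm --series '[[[0,0,0,-0.05,-0.6,0,0],[0,0,0,-0.05,-0.95,0,0],[0,0,0,-0.05,-0.95,0,0],[0,0,0,-0.05,-0.95,0,0],[0,0,0,-0.05,-0.95,0,0],[0,0,0,-0.05,-0.95,0,0],[0,0,0,-0.05,-0.95,0,0],[0,0,0,-0.05,-0.9,0,0],[0,0,0,-0.05,-0.6,0,0],[0,0,0,0,-0.2,0,0],[0,0,0,0,0,0,0]]]'

```text
time_s: 15.1
tcp_pos: [0.449, -0.1985, 0.2705]
ee_rot: [[0.003, -0.908, 0.42], [-0.002, 0.42, 0.908], [-1.0, -0.003, -0.0]]
wrist_force: [-0.3, -0.1, -0.2]
gripper_width: 0.381
```

Run:
```python
from fit import *
from st import delta
delta(.4498,-.3046,.11,155)
cam="wrist";cp=viewer.camera_params(cam); p,d=viewer.capture(cam); cv2.imwrite("pics/w5.png",p[:,:,::-1])
for t in spotter.trace(cam,"saucer_small")[:3]:
    c=hullmask(t["mask"]); P=np.array([onz(cam,u,v,.010,cp)[:2]*1000 for u,v in c]).astype(np.float32)
    print(round(t["conf"],2),t["centre"],cv2.minEnclosingCircle(P),cv2.fitEllipse(P))
```

```text
t 15.1 tcp [ 0.449  -0.1985  0.2705] yaw 155.2 tilt fix deg [0.1  0.16 0.  ] grip 0.381 F [-0.3 -0.1 -0.2] j [ -5.  10. -20.   0. -60. -20.]
need shift units [ 0.01 -1.77 -2.67] turn units xy [0.01 0.02] z -0.02
0.82 [271.9, 112.6] ((447.52947998046875, -313.17437744140625), 29.767250061035156) ((447.3685302734375, -313.1000061035156), (57.835811614990234, 58.52979278564453), 35.471954345703125)
```

View pics/w5.png

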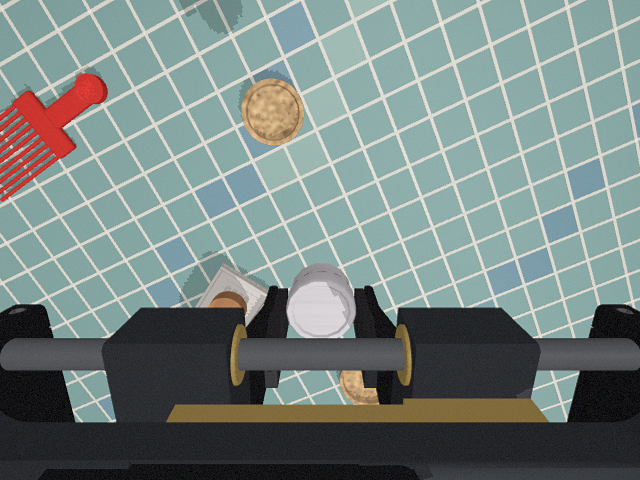

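The tin is held upright at (322,305) and the small saucer is at (272,112).

Emit:
move_arm --series '[[[0,0,0,0,-0.6,0,0],[0,0,0,0,-0.8,-0.3,0],[0,0,0,0,-0.37,-0.7,0],[0,0,0,0,0,-0.8,0],[0,0,0,0,0,-0.5,0],[0,0,0,0,0,0,0],[0,0,0,0,0,0,0]]]'

```text
time_s: 16.08
tcp_pos: [0.4547, -0.299, 0.1324]
ee_rot: [[0.011, -0.915, 0.403], [-0.004, 0.403, 0.915], [-1.0, -0.012, 0.001]]
wrist_force: [-0.3, -0.6, -0.5]
gripper_width: 0.381
```

Run:
```python
from st import *
delta(.4495,-.306,.09,155)
```

```text
t 16.07 tcp [ 0.4547 -0.299   0.1324] yaw 156.2 tilt fix deg [0.24 0.64 0.  ] grip 0.381 F [-0.3 -0.6 -0.5] j [-16.  24. -23.   0. -42.  -8.]
need shift units [-0.09 -0.12 -0.71] turn units xy [0.03 0.08] z -0.15
```

Emit:
move_arm --series '[[[0.03,0.08,-0.1,-0.1,-0.13,0,0],[0,0,0,-0.04,-0.05,-0.25,0],[0,0,0,0,0,-0.25,0],[0,0,0,0,0,0,0]]]'

```text
time_s: 16.58
tcp_pos: [0.4472, -0.3106, 0.1038]
ee_rot: [[0.005, -0.909, 0.416], [-0.002, 0.416, 0.909], [-1.0, -0.006, 0.0]]
wrist_force: [0.3, -0.1, -0.7]
gripper_width: 0.385
```

Run:
```python
from st import *
delta(.4495,-.306,.088,155)
```

```text
t 16.57 tcp [ 0.4472 -0.3106  0.1038] yaw 155.4 tilt fix deg [0.11 0.31 0.  ] grip 0.385 F [ 0.3 -0.1 -0.7] j [-18.  26. -24.   0. -39.  -7.]
need shift units [ 0.04  0.08 -0.26] turn units xy [0.01 0.04] z -0.05
```

Emit:
move_arm --series '[[[0,0.04,-0.05,0.04,0.08,-0.05,0],[0,0,0,0,0,-0.1,0],[0,0,0,0,0,-0.1,0],[0,0,0,0,0,0,0]]]'

```text
time_s: 17.08
tcp_pos: [0.4503, -0.3054, 0.088]
ee_rot: [[-0.0, -0.907, 0.422], [-0.002, 0.422, 0.907], [-1.0, -0.001, -0.002]]
wrist_force: [0.2, -0.2, -0.8]
gripper_width: 0.376
```

Run:
```python
from st import *
delta(.4495,-.306,.088,155)
```

```text
t 17.07 tcp [ 0.4503 -0.3054  0.088 ] yaw 155.0 tilt fix deg [ 0.14 -0.    0.  ] grip 0.376 F [ 0.2 -0.2 -0.8] j [-17.  28. -25.   0. -37.  -8.]
need shift units [-0.01 -0.01  0.  ] turn units xy [ 0.02 -0.  ] z -0.0
```

Emit:
move_arm --series '[[[0,0,0,0,0,-0.04,0],[0,0,0,0,0,-0.03,0],[0,0,0,0,0,0,0]]]'

```text
time_s: 17.45
tcp_pos: [0.4506, -0.3056, 0.0883]
ee_rot: [[0.0, -0.907, 0.421], [-0.004, 0.421, 0.907], [-1.0, -0.002, -0.003]]
wrist_force: [-0.6, -0.7, -1.1]
gripper_width: 0.379
```

Emit:
move_arm --series '[[[0,0,0,0,0,-0.08,0],[0,0,0,0,0,0,0]]]'

```text
time_s: 17.7
tcp_pos: [0.4512, -0.306, 0.088]
ee_rot: [[0.001, -0.908, 0.419], [-0.006, 0.419, 0.908], [-1.0, -0.004, -0.004]]
wrist_force: [1.0, -0.0, -0.9]
gripper_width: 0.381
```

Run:
```python
from st import *
state()
p,d=viewer.capture("scene"); cv2.imwrite("pics/sc6.png",cv2.resize(p[120:270,130:330,::-1],None,fx=4,fy=4,interpolation=2))
p,d=viewer.capture("side"); cv2.imwrite("pics/sd6.png",cv2.resize(p[100:250,330:530,::-1],None,fx=4,fy=4,interpolation=2))
state()
```

```text
t 17.7 tcp [ 0.4512 -0.306   0.088 ] yaw 155.2 tilt fix deg [0.32 0.08 0.  ] grip 0.381 F [ 1.  -0.  -0.9] j [-17.  28. -25.   0. -37.  -8.]
t 17.8 tcp [ 0.4512 -0.306   0.0873] yaw 155.2 tilt fix deg [0.31 0.06 0.  ] grip 0.38 F [-0.4 -0.8  0.7] j [-17.  28. -25.   0. -37.  -8.]
```

View pics/sc6.png

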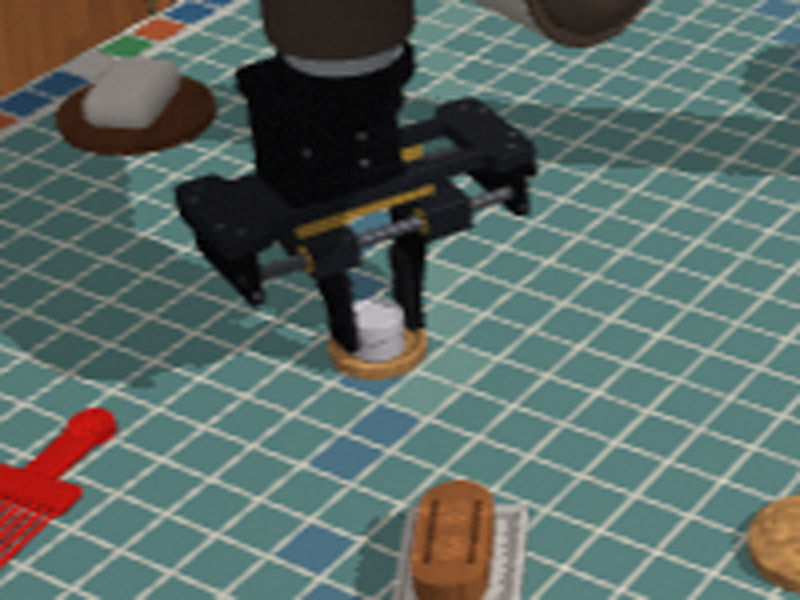

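View pics/sd6.png

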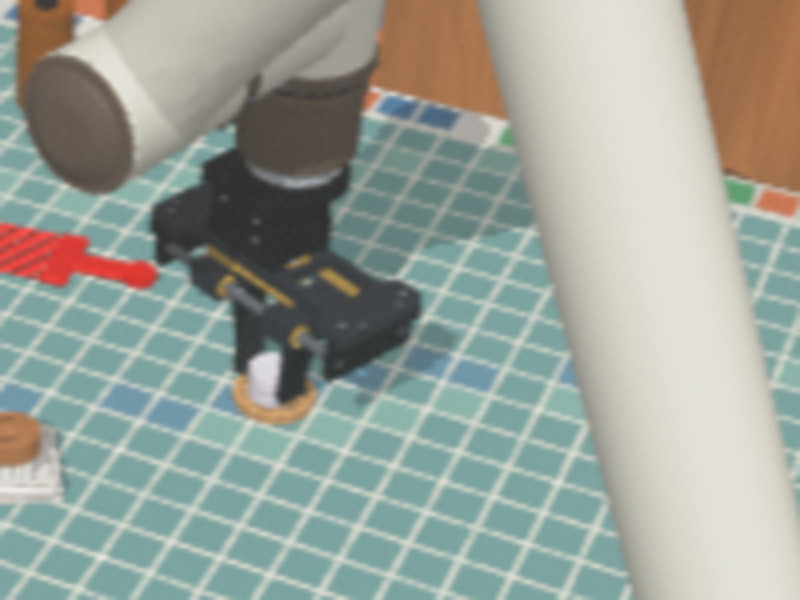

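The tin sits centred inside the small saucer rim, close to the floor. I'll lower it a little until contact shows.

Emit:
move_arm --series '[[[0.03,0,0,0,0,-0.06,0],[0,0,0,0,0,-0.06,0],[0,0,0,0,0,-0.06,0]]]'

```text
time_s: 18.18
tcp_pos: [0.4514, -0.3063, 0.087]
ee_rot: [[-0.002, -0.91, 0.415], [-0.004, 0.415, 0.91], [-1.0, 0.0, -0.004]]
wrist_force: [-6.9, 6.8, 28.1]
gripper_width: 0.379
```

Emit:
move_arm --series '[[[0,0,0,0,0,0,0.4],[0,0,0,0,0,0,0.85],[0,0,0,0,0,0,0.85],[0,0,0,0,0,0,0.85],[0,0,0,0,0,0,0.85],[0,0,0,0,0,0.3,0.85],[0,0,0,0,0,0.7,0.85],[0,0,0,0,0,0.9,0.85],[0,0,0,0,0.4,0.6,0.85],[0,0,0,0.05,0.9,0.1,0.85],[0,0,0,0.05,0.95,0,0.85],[0,0,0,0.05,0.95,0,0.85],[0,0,0,0.05,0.95,0,0.85],[0,0,0,0.05,0.95,0,0.85],[0,0,0,0.05,0.95,0,0.85],[0,0,0,0.05,0.95,0,0.85],[0,0,0,0.05,0.8,0,0.85],[0,0,0,0.05,0.5,0,0.85],[0,0,0,0,0.2,0,0.85],[0,0,0,0,0,0,0.85]]]'

```text
time_s: 20.68
tcp_pos: [0.475, 0.2199, 0.2437]
ee_rot: [[-0.005, -0.909, 0.418], [-0.001, 0.418, 0.909], [-1.0, 0.004, -0.003]]
wrist_force: [-0.6, -0.4, 0.2]
gripper_width: 0.848
```

Run:
```python
from fit import *
from st import delta
delta(.481,.309,.121,155)
cp=viewer.camera_params("wrist");p,d=viewer.capture("wrist"); cv2.imwrite("pics/w7.png",p[:,:,::-1]); C=cloud("wrist",d,cp)
for n,z in [("med",.072),("large",.04)]:
    m=(d>0)&(np.hypot(C[...,0]-.479,C[...,1]-.31)<.05)&(abs(C[...,2]-z)<.005);q=C[m]
    print(n,len(q),cv2.minEnclosingCircle((q[:,:2]*1000).astype(np.float32)) if len(q) else 0)
for cam in ["scene","side"]:
  p,d=viewer.capture(cam); C=cloud(cam,d); cv2.imwrite(f"pics/{cam}7.png",p[:,:,::-1])
  for n,x,y,z in [("small",.447,-.31,.03),("med",.48,.31,.072)]:
    m=(d>0)&(np.hypot(C[...,0]-x,C[...,1]-y)<.05)&(abs(C[...,2]-z)<.006);q=C[m]
    print(cam,n,len(q),q[:,2].mean(),cv2.minEnclosingCircle((q[:,:2]*1000).astype(np.float32)) if len(q) else 0)
```

```text
t 20.68 tcp [0.475  0.2199 0.2437] yaw 155.3 tilt fix deg [ 0.04 -0.26  0.  ] grip 0.848 F [-0.6 -0.4  0.2] j [ 43.  15. -18.  -0. -58. -67.]
need shift units [ 0.1   1.49 -2.05] turn units xy [ 0.   -0.03] z -0.04
med 1047 ((479.5832214355469, 304.23345947265625), 23.862476348876953)
large 1544 ((478.05133056640625, 304.91790771484375), 33.26932144165039)
scene small 121 0.029309666633583847 ((449.29327392578125, -308.2950744628906), 19.326719284057617)
scene med 469 0.07069006645753736 ((481.3519592285156, 310.145263671875), 26.68965721130371)
side small 86 0.029285122462306093 ((448.28704833984375, -308.8669738769531), 18.65549087524414)
side med 402 0.07154654183247268 ((480.0715637207031, 311.6045837402344), 26.18807601928711)
```

View pics/scene7.png

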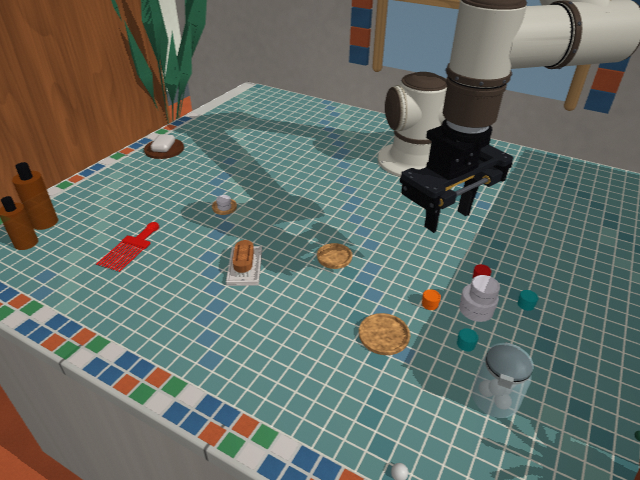

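The small tin stands in its saucer at (224,203), about 2 mm off centre. Next is the medium tin.

Emit:
move_arm --series '[[[0,0,0,0.05,0.7,0,0.85],[0,0,0,0.05,0.75,-0.3,0.85],[0,0,0,0,0.05,-0.6,0.85],[0,0,0,0,0,-0.5,0.85],[0,0,0,0,0,-0.2,0.85],[0,0,0,0,0,0,0.85]]]'

```text
time_s: 21.58
tcp_pos: [0.4831, 0.3048, 0.1482]
ee_rot: [[-0.001, -0.904, 0.428], [0.002, 0.428, 0.904], [-1.0, 0.002, 0.001]]
wrist_force: [0.2, 0.5, 1.0]
gripper_width: 0.851
```

Run:
```python
from st import *
delta(.4807,.3095,.121,155)
```

```text
t 21.57 tcp [0.4831 0.3048 0.1482] yaw 154.7 tilt fix deg [-0.11 -0.05 -0.  ] grip 0.851 F [0.2 0.5 1. ] j [ 48.  25. -18.  -0. -47. -74.]
need shift units [-0.04  0.08 -0.45] turn units xy [-0.01 -0.01] z 0.04
```

Emit:
move_arm --series '[[[0,0,0,-0.04,0.08,-0.2,0.85],[0,0,0,0,0,-0.15,0.85],[0,0,0,0,0,-0.1,0.85],[0,0,0,0,0,0,0.85]]]'

```text
time_s: 22.08
tcp_pos: [0.4817, 0.3103, 0.1223]
ee_rot: [[0.003, -0.904, 0.428], [0.006, 0.428, 0.904], [-1.0, -0.0, 0.006]]
wrist_force: [-1.0, 0.6, -0.3]
gripper_width: 0.851
```

Run:
```python
from st import *
delta(.4807,.3095,.121,155)
```

```text
t 22.07 tcp [0.4817 0.3103 0.1223] yaw 154.6 tilt fix deg [-0.32  0.16  0.  ] grip 0.851 F [-1.   0.6 -0.3] j [ 49.  27. -19.  -0. -43. -74.]
need shift units [-0.02 -0.01 -0.02] turn units xy [-0.04  0.02] z 0.04
```

Emit:
move_arm --series '[[[0,0,0,0,0,0,0],[0,0,0,0,0,0,0],[0,0,0,0,0,0,0],[0,0,0,0,0,0,0],[0,0,0,0,0,0,0],[0,0,0,0,0,0,0]]]'

```text
time_s: 22.82
tcp_pos: [0.482, 0.3106, 0.1231]
ee_rot: [[0.004, -0.904, 0.428], [0.007, 0.428, 0.904], [-1.0, -0.001, 0.008]]
wrist_force: [-0.3, -0.4, 0.6]
gripper_width: 0.568
```

Emit:
move_arm --series '[[[0,0,0,0,0,0.2,0],[0,0,0,0,0,0.5,0],[0,0,0,0,0,0.8,0],[0,0,0,0,-0.3,0.5,0],[0,0,0,0,-0.7,0,0],[0,0,0,0,-0.8,0,0],[0,0,0,0,-0.7,0,0],[0,0,0,0,-0.3,0,0],[0,0,0,0,0,0,0],[0,0,0,0,0,0,0]]]'

```text
time_s: 24.08
tcp_pos: [0.4819, 0.1389, 0.254]
ee_rot: [[0.012, -0.905, 0.426], [0.011, 0.426, 0.905], [-1.0, -0.006, 0.015]]
wrist_force: [0.2, -0.2, -0.4]
gripper_width: 0.569
```

Run:
```python
from fit import *
from st import delta
delta(.478,.002,.12,155)
cam="wrist";cp=viewer.camera_params(cam); p,d=viewer.capture(cam); cv2.imwrite("pics/w8.png",p[:,:,::-1]); C=cloud(cam,d,cp)
for t in spotter.trace(cam,"saucer_medium")[:3]:
    c=hullmask(t["mask"]); P=np.array([onz(cam,u,v,.010,cp)[:2]*1000 for u,v in c]).astype(np.float32)
    print(round(t["conf"],2),t["centre"],cv2.minEnclosingCircle(P),cv2.fitEllipse(P))
s=r.sense(); L=(C-s["tcp_pos"])@s["ee_rot"]
m=(d>0)&(L[...,0]>.046)&(L[...,0]<.058)&(abs(L[...,1])<.0235)&(abs(L[...,2])<.04); q=L[m]; print(len(q),np.median(q[:,0]),cv2.minEnclosingCircle((q[:,1:]*1000).astype(np.float32)))
```

```text
t 24.07 tcp [0.4819 0.1389 0.254 ] yaw 154.8 tilt fix deg [-0.63  0.7   0.  ] grip 0.569 F [ 0.2 -0.2 -0.4] j [ 35.  12. -20.  -0. -57. -60.]
need shift units [-0.06 -2.28 -2.23] turn units xy [-0.08  0.09] z 0.02
0.72 [258.0, 72.5] ((477.6697692871094, 1.0826072692871094), 37.97124099731445) ((477.6261901855469, 1.230041265487671), (73.93184661865234, 74.89848327636719), 42.81321716308594)
0.23 [52.6, 25.8] ((615.5521240234375, -120.11830139160156), 37.5262565612793) ((619.5045166015625, -109.61402893066406), (39.311737060546875, 66.23994445800781), 70.8545150756836)
5972 0.05200966852060508 ((-0.18471655249595642, -3.44606614112854), 24.578371047973633)
```

View pics/w8.png

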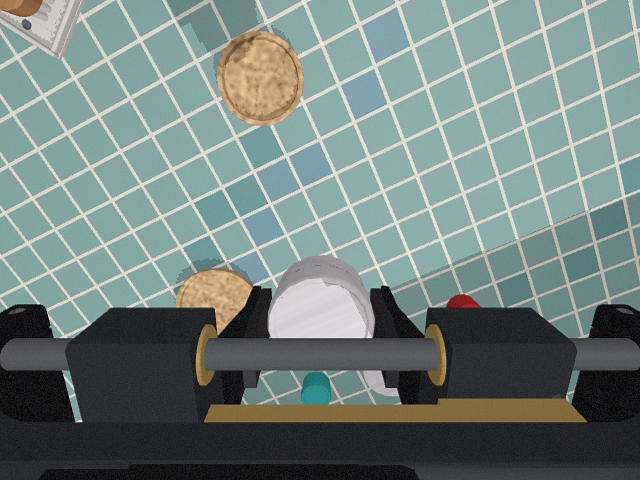

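Emit:
move_arm --series '[[[-0.08,0.09,0,0,-0.6,0,0],[0,0,0,-0.03,-0.9,0,0],[0,0,0,-0.02,-0.65,-0.4,0],[0,0,0,0,-0.1,-0.8,0],[0,0,0,0,0,-0.7,0],[0,0,0,0,0,-0.3,0],[0,0,0,0,0,0,0],[0,0,0,0,0,0,0]]]'

```text
time_s: 25.18
tcp_pos: [0.4827, 0.0072, 0.1191]
ee_rot: [[0.004, -0.91, 0.414], [0.0, 0.414, 0.91], [-1.0, -0.004, 0.002]]
wrist_force: [0.4, -0.2, -0.3]
gripper_width: 0.566
```

Run:
```python
from st import *
delta(.479,.0045,.0875,155)
```

```text
t 25.18 tcp [0.4827 0.0072 0.1191] yaw 155.5 tilt fix deg [-0.    0.25  0.  ] grip 0.566 F [ 0.4 -0.2 -0.3] j [ 20.  20. -32.   0. -37. -45.]
need shift units [-0.06 -0.05 -0.53] turn units xy [-0.    0.03] z -0.07
```

Emit:
move_arm --series '[[[0,0.04,0,-0.06,-0.05,-0.15,0],[0,0,0,0,0,-0.2,0],[0,0,0,0,0,-0.12,0],[0,0,0,0,0,0,0]]]'

```text
time_s: 25.68
tcp_pos: [0.4799, 0.0048, 0.0909]
ee_rot: [[0.003, -0.911, 0.413], [0.001, 0.413, 0.911], [-1.0, -0.002, 0.002]]
wrist_force: [-0.6, 0.2, -0.3]
gripper_width: 0.566
```

Run:
```python
from st import *
delta(.479,.0045,.0875,155)
```

```text
t 25.68 tcp [0.4799 0.0048 0.0909] yaw 155.6 tilt fix deg [-0.08  0.15  0.  ] grip 0.566 F [-0.6  0.2 -0.3] j [ 20.  23. -34.  -0. -33. -44.]
need shift units [-0.02 -0.01 -0.06] turn units xy [-0.01  0.02] z -0.07
```

Emit:
move_arm --series '[[[0,0.02,0,0,0,-0.06,0],[0,0,0,0,0,-0.05,0],[0,0,0,0,0,-0.05,0]]]'

```text
time_s: 26.05
tcp_pos: [0.4802, 0.0049, 0.0868]
ee_rot: [[-0.001, -0.912, 0.411], [-0.0, 0.411, 0.912], [-1.0, 0.001, -0.0]]
wrist_force: [-10.4, 1.7, 31.2]
gripper_width: 0.571
```

Emit:
move_arm --series '[[[0,0,0,0,0,0,0.6],[0,0,0,0,0,0,0.9],[0,0,0,0,0,0,1],[0,0,0,0,0,0,1],[0,0,0,0,0,0.2,1],[0,0,0,0,0,0.6,1],[0,0,0,0,0,0.8,1],[0,0,0,0,0.4,0.5,1],[0,0,0,0,0.8,0,1],[0,0,0,0,0.9,0,1],[0,0,0,0,0.7,0,1],[0,0,0,0,0.3,0,1],[0,0,0,0,0,0,1],[0,0,0,0,0,0,1]]]'

```text
time_s: 27.8
tcp_pos: [0.4798, 0.1949, 0.2238]
ee_rot: [[0.005, -0.911, 0.413], [0.003, 0.413, 0.911], [-1.0, -0.004, 0.005]]
wrist_force: [-1.1, -0.7, 0.0]
gripper_width: 1.005
```

Run:
```python
from fit import *
from st import delta
delta(.479,.307,.12,155)
cp=viewer.camera_params("wrist");p,d=viewer.capture("wrist"); cv2.imwrite("pics/w9.png",p[:,:,::-1]); C=cloud("wrist",d,cp)
m=(d>0)&(np.hypot(C[...,0]-.479,C[...,1]-.31)<.05)&(abs(C[...,2]-.04)<.005);q=C[m]
print("wrist",len(q),cv2.minEnclosingCircle((q[:,:2]*1000).astype(np.float32)))
for cam in ["scene","side"]:
  p,d=viewer.capture(cam); C=cloud(cam,d); cv2.imwrite(f"pics/{cam}9.png",p[:,:,::-1])
  for n,x,y,z in [("med",.478,.002,.036),("large",.48,.307,.04)]:
    m=(d>0)&(np.hypot(C[...,0]-x,C[...,1]-y)<.05)&(abs(C[...,2]-z)<.006);q=C[m]
    if len(q): print(cam,n,len(q),q[:,2].mean(),cv2.minEnclosingCircle((q[:,:2]*1000).astype(np.float32)))
```

```text
t 27.8 tcp [0.4798 0.1949 0.2238] yaw 155.6 tilt fix deg [-0.19  0.31  0.  ] grip 1.005 F [-1.1 -0.7  0. ] j [ 40.  15. -20.   0. -54. -65.]
need shift units [-0.01  1.87 -1.73] turn units xy [-0.02  0.04] z -0.07
wrist 1477 ((478.7190856933594, 304.59869384765625), 32.83842086791992)
scene med 333 0.035143377531334 ((480.2917785644531, 5.490616321563721), 25.647459030151367)
scene large 761 0.03868781184974578 ((478.3083190917969, 306.316162109375), 34.06675338745117)
side med 75 0.035211611329366156 ((468.01092529296875, 2.713446617126465), 24.83268928527832)
side large 677 0.039561637442057804 ((477.7542419433594, 307.28326416015625), 34.15656280517578)
```

View pics/w9.png

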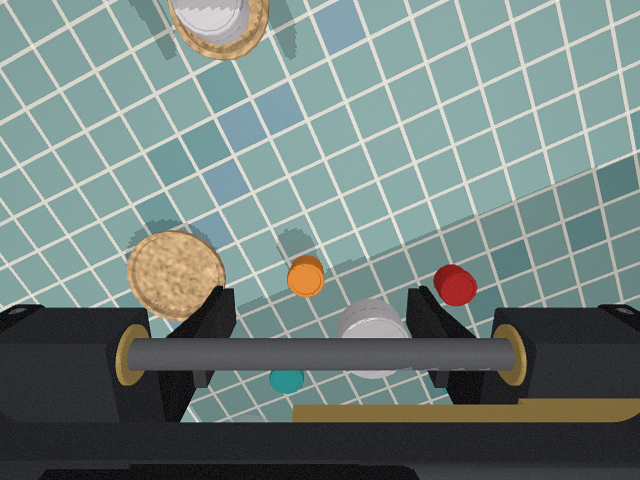

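View pics/scene9.png

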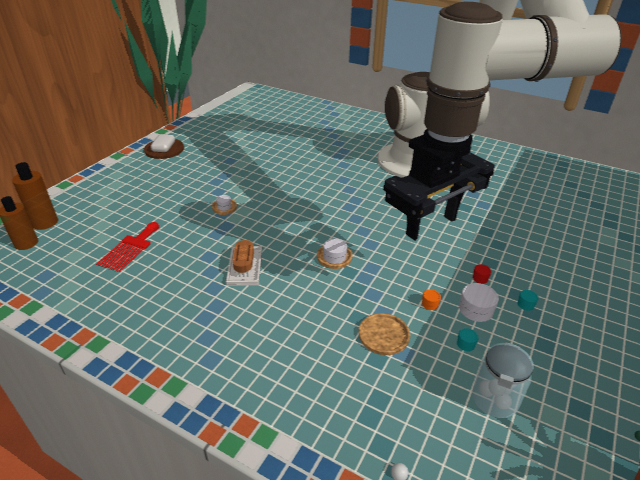

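The medium tin stands flat in its saucer at (335,252). The large tin is now bare at (479,302). I'll go over it and align before going down.

Emit:
move_arm --series '[[[0,0,-0.07,0,0.6,0,1],[0,0,0,0,0.8,0,1],[0,0,0,-0.02,0.46,-0.4,1],[0,0,0,0,0,-0.7,1],[0,0,0,0,0,-0.4,1],[0,0,0,0,0,0,1],[0,0,0,0,0,0,1]]]'

```text
time_s: 28.82
tcp_pos: [0.4809, 0.3046, 0.1335]
ee_rot: [[0.008, -0.902, 0.431], [0.005, 0.431, 0.902], [-1.0, -0.005, 0.008]]
wrist_force: [0.9, 0.6, -0.1]
gripper_width: 1.001
```

Run:
```python
from st import *
delta(.478,.3062,.082,155)
```

```text
t 28.82 tcp [0.4809 0.3046 0.1335] yaw 154.5 tilt fix deg [-0.28  0.48  0.  ] grip 1.001 F [ 0.9  0.6 -0.1] j [ 49.  26. -19.   0. -44. -74.]
need shift units [-0.05  0.03 -0.86] turn units xy [-0.03  0.06] z 0.06
```

Emit:
move_arm --series '[[[-0.03,0.06,0,-0.05,0.03,-0.05,1],[0,0,0,0,0,-0.3,1],[0,0,0,0,0,-0.3,1],[0,0,0,0,0,-0.2,1],[0,0,0,0,0,0,1]]]'

```text
time_s: 29.45
tcp_pos: [0.4799, 0.3081, 0.0866]
ee_rot: [[0.007, -0.902, 0.431], [0.008, 0.431, 0.902], [-1.0, -0.002, 0.01]]
wrist_force: [0.2, -0.4, -0.4]
gripper_width: 1.003
```

Run:
```python
from st import *
delta(.478,.3062,.082,155)
```

```text
t 29.45 tcp [0.4799 0.3081 0.0866] yaw 154.4 tilt fix deg [-0.47  0.38  0.  ] grip 1.003 F [ 0.2 -0.4 -0.4] j [ 49.  30. -21.  -0. -38. -74.]
need shift units [-0.03 -0.03 -0.08] turn units xy [-0.06  0.05] z 0.07
```

Emit:
move_arm --series '[[[-0.06,0.05,0,-0.02,-0.02,-0.06,1],[0,0,0,0,0,0,0.5],[0,0,0,0,0,0,0],[0,0,0,0,0,0,0],[0,0,0,0,0,0,0],[0,0,0,0,0,0,0],[0,0,0,0,0,0,0]]]'

```text
time_s: 30.32
tcp_pos: [0.4793, 0.3076, 0.0848]
ee_rot: [[0.002, -0.902, 0.431], [0.002, 0.431, 0.902], [-1.0, -0.001, 0.002]]
wrist_force: [-0.6, -0.6, 0.3]
gripper_width: 0.749
```

Run:
```python
from st import *
delta(.478,.3062,.082,155)
```

```text
t 30.32 tcp [0.4793 0.3076 0.0848] yaw 154.5 tilt fix deg [-0.11  0.1   0.  ] grip 0.749 F [-0.6 -0.6  0.3] j [ 49.  30. -21.   0. -39. -75.]
need shift units [-0.02 -0.02 -0.05] turn units xy [-0.01  0.01] z 0.07
```

Emit:
move_arm --series '[[[0,0,0,0,0,0.2,0],[0,0,0,0,0,0.5,0],[0,0,0,0,0,0.7,0],[0,0,0,0.2,-0.2,0.5,0],[0,0,0,0.6,-0.55,0,0],[0,0,0,0.6,-0.55,0,0],[0,0,0,0.6,-0.5,0,0],[0,0,0,0.3,-0.3,0,0],[0,0,0,0,0,0,0],[0,0,0,0,0,0,0]]]'

```text
time_s: 31.58
tcp_pos: [0.619, 0.1768, 0.2085]
ee_rot: [[0.004, -0.903, 0.43], [0.003, 0.43, 0.903], [-1.0, -0.002, 0.004]]
wrist_force: [-0.5, 0.5, -1.6]
gripper_width: 0.752
```

Run:
```python
from fit import *
from st import delta
delta(.6235,.1805,.092,155)
cam="wrist";cp=viewer.camera_params(cam); p,d=viewer.capture(cam); cv2.imwrite("pics/w10.png",p[:,:,::-1]); C=cloud(cam,d,cp)
s=r.sense(); L=(C-s["tcp_pos"])@s["ee_rot"]
m=(d>0)&(L[...,0]>.04)&(L[...,0]<.049)&(abs(L[...,1])<.031)&(abs(L[...,2])<.05); q=L[m]; print(len(q),np.median(q[:,0]),cv2.minEnclosingCircle((q[:,1:]*1000).astype(np.float32)))
p,d=viewer.capture("scene"); cv2.imwrite("pics/sc10.png",p[:,:,::-1])
```

```text
t 31.57 tcp [0.619  0.1768 0.2085] yaw 154.6 tilt fix deg [-0.18  0.22  0.  ] grip 0.752 F [-0.5  0.5 -1.6] j [ 30.  27.  -3.  -0. -59. -56.]
need shift units [ 0.07  0.06 -1.94] turn units xy [-0.02  0.03] z 0.05
10939 0.046063995149745296 ((-0.7285661697387695, -2.75921893119812), 32.77493667602539)
```

View pics/sc10.png

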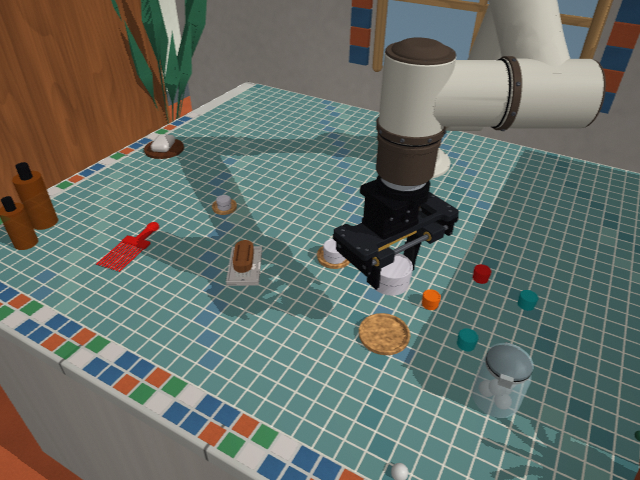

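Emit:
move_arm --series '[[[-0.02,0.03,0,0.08,0.07,-0.3,0],[0,0,0,0,0,-0.6,0],[0,0,0,0,0,-0.5,0],[0,0,0,0,0,-0.2,0],[0,0,0,0,0,0,0],[0,0,0,0,0,0,0]]]'

```text
time_s: 32.42
tcp_pos: [0.6224, 0.1859, 0.1079]
ee_rot: [[-0.0, -0.906, 0.423], [0.0, 0.423, 0.906], [-1.0, 0.0, 0.0]]
wrist_force: [0.7, -0.2, -0.1]
gripper_width: 0.752
```

Run:
```python
from st import *
delta(.6238,.181,.0895,155)
```

```text
t 32.42 tcp [0.6224 0.1859 0.1079] yaw 155.0 tilt fix deg [-0.02 -0.02 -0.  ] grip 0.752 F [ 0.7 -0.2 -0.1] j [ 31.  34.  -8.  -0. -48. -56.]
need shift units [ 0.02 -0.08 -0.31] turn units xy [-0. -0.] z 0.0
```

Emit:
move_arm --series '[[[0,0,0,0.02,-0.08,0,0],[0,0,0,0,0,-0.12,0],[0,0,0,0,0,-0.12,0],[0,0,0,0,0,0,0]]]'

```text
time_s: 32.92
tcp_pos: [0.6248, 0.181, 0.0953]
ee_rot: [[0.004, -0.906, 0.423], [0.003, 0.423, 0.906], [-1.0, -0.003, 0.004]]
wrist_force: [-0.7, 0.3, -2.2]
gripper_width: 0.749
```

Run:
```python
from st import *
delta(.6238,.181,.0895,155)
```

```text
t 32.92 tcp [0.6248 0.181  0.0953] yaw 155.0 tilt fix deg [-0.15  0.23  0.  ] grip 0.749 F [-0.7  0.3 -2.2] j [ 30.  35.  -9.  -0. -46. -55.]
need shift units [-0.02 -0.   -0.1 ] turn units xy [-0.02  0.03] z 0.01
```

Emit:
move_arm --series '[[[0,0,0,0,0,-0.08,0],[0,0,0,0,0,-0.06,0],[0,0,0,0,0,-0.05,0]]]'

```text
time_s: 33.3
tcp_pos: [0.625, 0.1813, 0.0887]
ee_rot: [[0.004, -0.907, 0.422], [0.001, 0.422, 0.907], [-1.0, -0.003, 0.003]]
wrist_force: [-6.3, -0.7, 17.7]
gripper_width: 0.754
```

Contact. I'll release, lift, and move away from the views.

Emit:
move_arm --series '[[[0,0,0,0,0,0,0.85],[0,0,0,0,0,0,1],[0,0,0,0,0,0,1],[0,0,0,0,0,0,1],[0,0,0,0,0,0.2,1],[0,0,0,0,0,0.6,1],[0,0,0,0,0,0.9,1],[0,0,0,0,0,0.9,1],[0,0,0,-0.5,0.6,0.4,1],[0,0,0,-0.5,0.6,0.4,1],[0,0,0,-0.5,0.6,0,1],[0,0,0,-0.3,0.3,0,1],[0,0,0,0,0,0,1]]]'

```text
time_s: 34.92
tcp_pos: [0.514, 0.3096, 0.3071]
ee_rot: [[0.013, -0.906, 0.422], [0.007, 0.422, 0.906], [-1.0, -0.008, 0.012]]
wrist_force: [0.1, 1.2, 0.7]
gripper_width: 1.002
```

Run:
```python
from fit import *
from st import state
state()
for cam in ["scene","side","wrist"]:
  cp=viewer.camera_params(cam);p,d=viewer.capture(cam); C=cloud(cam,d,cp); cv2.imwrite(f"pics/{cam}11.png",p[:,:,::-1])
  for n,x,y,z,R in [("med",.478,.003,.036,.03),("large",.6235,.179,.044,.04),("small",.447,-.31,.03,.025),("brush",.597,-.142,.038,.06)]:
    m=(d>0)&(np.hypot(C[...,0]-x,C[...,1]-y)<R+.01)&(abs(C[...,2]-z)<.005);q=C[m]
    if len(q)>30:
        A=np.c_[q[:,:2]-q[:,:2].mean(0),np.ones(len(q))]; c=np.linalg.lstsq(A,q[:,2],rcond=None)[0]
        print(cam,n,len(q),q[:,2].mean().round(4),"slope",c[:2].round(3),cv2.minEnclosingCircle((q[:,:2]*1000).astype(np.float32)) if n!="brush" else cv2.minAreaRect((q[:,:2]*1000).astype(np.float32)))
    # rim
    m=(d>0)&(np.hypot(C[...,0]-x,C[...,1]-y)<R+.015)&(abs(C[...,2]-.0105)<.003);q=C[m]
    if len(q)>40 and n!="brush": print("    rim",circ(q,{"med":.0355,"large":.0435,"small":.0275}[n]).round(4))
  for n in ["jar","hair_pick"]:
    t=spotter.trace(cam,n)[:1]
    if t: q=C[t[0]["mask"]&(d>0)]; print(cam,n,round(t[0]["conf"],2),np.array(t[0]["centre"]).round(),q.mean(0).round(3))
```

```text
t 34.92 tcp [0.514  0.3096 0.3071] yaw 155.0 tilt fix deg [-0.41  0.72  0.  ] grip 1.002 F [0.1 1.2 0.7] j [ 47.  19.  -2.   0. -68. -72.]
scene med 320 0.0351 slope [-0.011 -0.005] ((479.8426513671875, 5.364667892456055), 25.74277687072754)
    rim [0.4758 0.0019]
scene large 883 0.0429 slope [-0.006 -0.002] ((624.5119018554688, 180.37240600585938), 33.885032653808594)
    rim [0.6209 0.1791]
scene small 110 0.0299 slope [-0.038 -0.007] ((451.5607604980469, -309.1309814453125), 19.24894905090332)
    rim [ 0.4463 -0.3128]
scene brush 500 0.0384 slope [-0.006 -0.017] ((597.5697021484375, -143.73663330078125), (88.28084564208984, 37.96657943725586), 31.363170623779297)
scene jar 0.83 [507. 381.] [0.674 0.385 0.07 ]
scene hair_pick 0.86 [131. 248.] [ 0.675 -0.389  0.006]
side med 248 0.0359 slope [-0.006  0.   ] ((480.0367431640625, 7.246768474578857), 27.212984085083008)
    rim [0.4776 0.0019]
side large 340 0.0437 slope [0.01  0.002] ((624.004638671875, 183.08187866210938), 35.209075927734375)
    rim [0.6244 0.1773]
side small 85 0.0295 slope [ 0.006 -0.006] ((449.7354431152344, -308.817138671875), 20.545448303222656)
    rim [ 0.4476 -0.313 ]
side brush 305 0.0382 slope [ 0.008 -0.019] ((595.0856323242188, -143.2894744873047), (81.17352294921875, 44.03488540649414), 28.725444793701172)
side jar 0.88 [186. 340.] [0.642 0.399 0.072]
wrist large 3768 0.0428 slope [ 0.002 -0.003] ((624.5814208984375, 178.92843627929688), 33.157371520996094)
    rim [0.6241 0.1783]
wrist jar 0.75 [248. 321.] [0.633 0.375 0.063]
```

View pics/scene11.png

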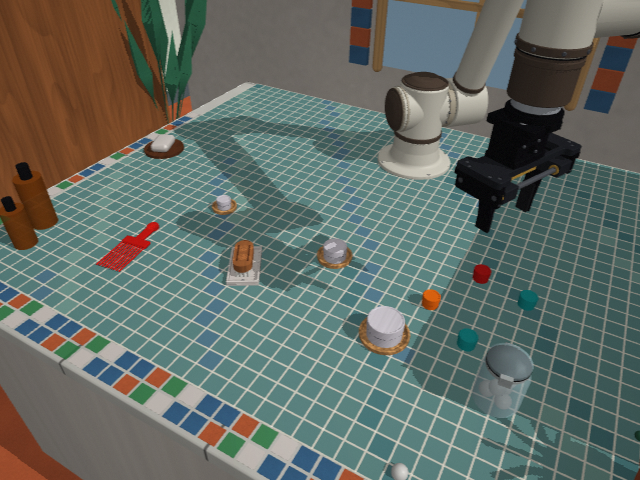

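View pics/side11.png

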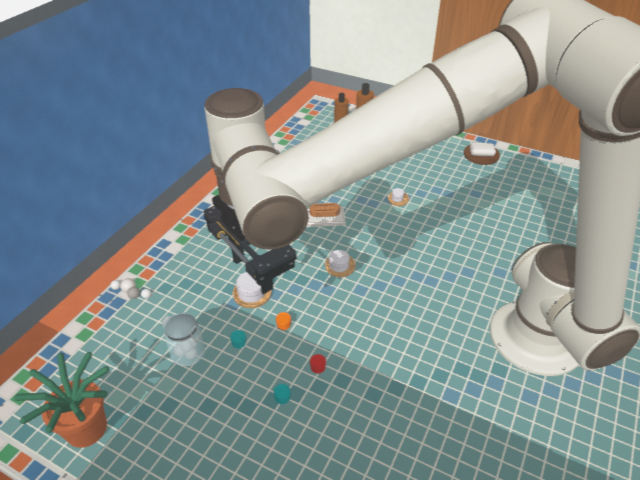

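Both views agree. The tins stand flat in their own saucers, at (385,328), (335,252) and (224,203) in the scene view. The brush is in the dish at (243,257), and the jar, pick and look-alikes haven't moved.

Run:
```python
from station import r
print(r.finish_job())
```

```text
the job is handed in; nothing more can be done
None
```

I moved the nail brush to the soap dish, then took the small, medium and large tins off the stack and set each in its own saucer. Nothing was dropped or tipped. I handed the job in at about 35 s of the allowed 106 s; no verdict is reported.

**Tins:** The last pictures show all three flat, with lids at about 30, 35.5 and 43.5 mm, as expected on the saucer floors. I put the large tin about 1–3 mm from centre, the small about 2–4 mm and the medium about 3–5 mm, against the 9 mm limit. Depth noise blurs these: one side-camera fit gave 4–6 mm for the large tin. A tin flat on the floor cannot be more than 8 mm off anyway.

**Brush:** It lies bristles down, about 2 mm from the dish centre and within 2–3° of its length.

**Bystanders:** The jar and hair pick measured within 3 mm of where they started. The look-alikes were left alone.

**What was less clean:**
- **Contact force:** Very small lowering steps were hardly carried out near contact. The tins were therefore pressed onto the saucer floors with about 18–31 N at the wrist before I let go.
- **Camera disagreement:** The cameras differed by 2–3 mm across the table.

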